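Dry the tea infusers on the folding hook

TASK

Dry the washed tea infusers: unfold the drying stand's hook arm fully level, hang every infuser that is there on it by its wire loop, then set the fan lever to the medium mark (the third, counting off as the first) and leave it there for at least four seconds. Then switch the lever back to off, and only after that take the infusers down, stand them all upright in the wooden tray, and fold the empty hook arm flat up against its post again. Leave everything else on the table alone.

Things in the scene. Friction and masses are not known exactly. Their poses are not given: they have to be found in the camera images.
- stand: White drying stand, does not move, placed and turned differently each time. Origin on the table below the hook's hinge; x to the back, y left, z up. Fan box with grille: x -163 to +27, y +-55, top 48 mm. Post 50 mm wide behind the hinge (x 11 to 27, up to z = 190 mm). Control pod 75 x 70 mm, top 44 mm, centred at x = -55, y = -125 mm.
- hook_hinge (a point): Point on the hinge axis (along the stand's y) of the folding hook arm, 160 mm above the stand's origin; axes parallel to the stand's.
- hook (a joint): Folding hook arm, a steel rod 8 mm thick, 150 mm from hinge to the ball at its end. 0 = folded flat: rod upright before the post, rising above it; 1.571 = unfolded: rod level along the stand's -x, against a firm stop, where it carries load. Stiff hinge (0.09 N m): it stays at any angle.
- hook_tip (a point): Centre of the 16 mm ball at the free end of the hook arm; it may be pinched across the stand's y and led along the arc, turning between the fingers.
- lever (a joint): Fan lever on the pod, turning about the stand's y axis. 0 = off, leaning to the robot (-x) 0.6 rad from upright; grows as it swings to the back, to 1.2. Four raised marks beside it: off 0, low 0.4, medium 0.8, high 1.2. Stiff (0.06 N m), stays where it is left.
- lever_pivot (a point): Pivot of the lever, at x = -55, y = -125, z = 44 mm in the stand's frame; axes parallel to the stand's.
- lever_tip (a point): Centre of the 16 mm black ball on the end of the lever, 70 mm from the pivot; may be pinched across the stand's y and led along its arc.
- tray: Dark wooden tray, loose on the table: 120 (x) x 165 (y) mm, low walls 6 mm thick and 16 mm high, floor 6 mm above the table. Origin: centre of its underside, z up.
- infuser_a: Closed tea infuser, 90 g; two or three are there, all alike. Steel basket 32 (x) x 48 (y) x 40 mm high; on it a house-shaped loop of 4 mm wire in the y-z plane (uprights y = +-20 mm, z 40 to 62 mm; roof peak z = 80 mm), open along x for the hook arm; on the peak a black grip tab 15 (x) x 12 (y) mm, z 79 to 111 mm, to pinch across y. Origin: centre of the foot, z up.
- infuser_a_eye (a point): Point of that infuser 72 mm above its foot, under the loop's peak: the arm's centre line runs here when it hangs. While the loop is passed over the ball at the arm's end, the ball best goes through 54 mm above the foot.
- infuser_b: Closed tea infuser, 90 g; two or three are there, all alike. Steel basket 32 (x) x 48 (y) x 40 mm high; on it a house-shaped loop of 4 mm wire in the y-z plane (uprights y = +-20 mm, z 40 to 62 mm; roof peak z = 80 mm), open along x for the hook arm; on the peak a black grip tab 15 (x) x 12 (y) mm, z 79 to 111 mm, to pinch across y. Origin: centre of the foot, z up.
- infuser_b_eye (a point): Point of that infuser 72 mm above its foot, under the loop's peak: the arm's centre line runs here when it hangs. While the loop is passed over the ball at the arm's end, the ball best goes through 54 mm above the foot.
- infuser_c: Closed tea infuser, 90 g; two or three are there, all alike. Steel basket 32 (x) x 48 (y) x 40 mm high; on it a house-shaped loop of 4 mm wire in the y-z plane (uprights y = +-20 mm, z 40 to 62 mm; roof peak z = 80 mm), open along x for the hook arm; on the peak a black grip tab 15 (x) x 12 (y) mm, z 79 to 111 mm, to pinch across y. Origin: centre of the foot, z up.
- infuser_c_eye (a point): Point of that infuser 72 mm above its foot, under the loop's peak: the arm's centre line runs here when it hangs. While the loop is passed over the ball at the arm's end, the ball best goes through 54 mm above the foot.
- vase_table: Bystander, leave alone: beige glass vase, 78 mm wide, 180 mm tall.
- spice_a: Bystander, leave alone: glass spice jar with a red cap, 45 mm wide, 106 mm tall.
- salt_shaker: Bystander, leave alone: glass salt shaker, 44 mm wide, 90 mm tall.
- pepper_shaker: Bystander, leave alone: glass pepper shaker, 44 mm wide, 90 mm tall.
- match_box: Bystander, leave alone: small match box, 35 x 53 x 14 mm.
Things that resemble listed ones, but are neither listed nor needed, are in the scene too. Leave any turquoise look-alike of the infuser_a alone.

How it is judged (in metres and radians):
On the way, in this order (a step that is already met when the one before it is completed fails the run):
1. The hook arm is unfolded level (value of joint hook above 1.42 rad), for 0.2 s.
2. Every infuser hangs by its loop on the level hook arm, released, with the lever off (x of infuser_a_eye in the frame of hook_hinge between -0.15 and -0.01 m and y of infuser_a_eye in the frame of hook_hinge between -0.02 and 0.02 m and z of infuser_a_eye in the frame of hook_hinge between -0.02 and 0.012 m and contact force between each of infuser_a, infuser_b, infuser_c and stand above 0.1 N and contact force between each of infuser_a, infuser_b, infuser_c and the fingers below 0.1 N and x of infuser_b_eye in the frame of hook_hinge between -0.15 and -0.01 m and y of infuser_b_eye in the frame of hook_hinge between -0.02 and 0.02 m and z of infuser_b_eye in the frame of hook_hinge between -0.02 and 0.012 m and x of infuser_c_eye in the frame of hook_hinge between -0.15 and -0.01 m and y of infuser_c_eye in the frame of hook_hinge between -0.02 and 0.02 m and z of infuser_c_eye in the frame of hook_hinge between -0.02 and 0.012 m and value of joint hook above 1.42 rad and value of joint lever below 0.12 rad), for 0.3 s.
3. With all infusers hanging, the lever stays at the medium mark for 3 s (x of infuser_a_eye in the frame of hook_hinge between -0.15 and -0.01 m and y of infuser_a_eye in the frame of hook_hinge between -0.02 and 0.02 m and z of infuser_a_eye in the frame of hook_hinge between -0.02 and 0.012 m and contact force between each of infuser_a, infuser_b, infuser_c and stand above 0.1 N and contact force between each of infuser_a, infuser_b, infuser_c and the fingers below 0.1 N and x of infuser_b_eye in the frame of hook_hinge between -0.15 and -0.01 m and y of infuser_b_eye in the frame of hook_hinge between -0.02 and 0.02 m and z of infuser_b_eye in the frame of hook_hinge between -0.02 and 0.012 m and x of infuser_c_eye in the frame of hook_hinge between -0.15 and -0.01 m and y of infuser_c_eye in the frame of hook_hinge between -0.02 and 0.02 m and z of infuser_c_eye in the frame of hook_hinge between -0.02 and 0.012 m and value of joint hook above 1.42 rad and value of joint lever between 0.68 and 0.92 rad), for 3 s.
4. The lever is back at off while all infusers still hang (x of infuser_a_eye in the frame of hook_hinge between -0.15 and -0.01 m and y of infuser_a_eye in the frame of hook_hinge between -0.02 and 0.02 m and z of infuser_a_eye in the frame of hook_hinge between -0.02 and 0.012 m and contact force between each of infuser_a, infuser_b, infuser_c and stand above 0.1 N and contact force between each of infuser_a, infuser_b, infuser_c and the fingers below 0.1 N and x of infuser_b_eye in the frame of hook_hinge between -0.15 and -0.01 m and y of infuser_b_eye in the frame of hook_hinge between -0.02 and 0.02 m and z of infuser_b_eye in the frame of hook_hinge between -0.02 and 0.012 m and x of infuser_c_eye in the frame of hook_hinge between -0.15 and -0.01 m and y of infuser_c_eye in the frame of hook_hinge between -0.02 and 0.02 m and z of infuser_c_eye in the frame of hook_hinge between -0.02 and 0.012 m and value of joint lever below 0.12 rad), for 0.2 s.
5. Every infuser stands released in the tray, the hook arm still unfolded (x of infuser_a in the frame of tray between -0.05 and 0.05 m and y of infuser_a in the frame of tray between -0.073 and 0.073 m and z of each of infuser_a, infuser_b, infuser_c in the frame of tray below 0.014 m and angle between each of infuser_a, infuser_b, infuser_c's own z axis and vertical below 0.15 rad and contact force between each of infuser_a, infuser_b, infuser_c and tray above 0.1 N and contact force between each of infuser_a, infuser_b, infuser_c and the fingers below 0.1 N and linear speed of each of infuser_a, infuser_b, infuser_c below 0.03 m/s and x of infuser_b in the frame of tray between -0.05 and 0.05 m and y of infuser_b in the frame of tray between -0.073 and 0.073 m and x of infuser_c in the frame of tray between -0.05 and 0.05 m and y of infuser_c in the frame of tray between -0.073 and 0.073 m and value of joint hook above 1.2 rad), for 0.3 s.
6. The hook arm is folded flat (value of joint hook below 0.15 rad), for 0.2 s.
At the end, for the whole second after the job is handed in: Every infuser present stands released, at rest and upright (within 0.15 rad) on the floor of the tray, inside its walls; hook arm within 0.15 rad of folded; lever within 0.12 rad of off (x of infuser_a in the frame of tray between -0.05 and 0.05 m and y of infuser_a in the frame of tray between -0.073 and 0.073 m and z of each of infuser_a, infuser_b, infuser_c in the frame of tray below 0.014 m and angle between each of infuser_a, infuser_b, infuser_c's own z axis and vertical below 0.15 rad and contact force between each of infuser_a, infuser_b, infuser_c and tray above 0.1 N and contact force between each of infuser_a, infuser_b, infuser_c and the fingers below 0.1 N and linear speed of each of infuser_a, infuser_b, infuser_c below 0.03 m/s and x of infuser_b in the frame of tray between -0.05 and 0.05 m and y of infuser_b in the frame of tray between -0.073 and 0.073 m and x of infuser_c in the frame of tray between -0.05 and 0.05 m and y of infuser_c in the frame of tray between -0.073 and 0.073 m and value of joint hook below 0.15 rad and value of joint lever below 0.12 rad); the robot touches nothing.
It fails at once if A bystander is shifted by more than 5 cm (distance of any of vase_table, spice_a, salt_shaker, pepper_shaker, match_box from where it was at the start of the episode above 0.05 m).
Of infuser_a, infuser_b, infuser_c only 2 to 3 are there at a start; the rules pass over those that are not, and their reading is None.
At some moment in a run one of tray may be knocked a few centimetres aside while the robot is not near it.
It also fails if it takes over 210 s, if anything falls off the work surface, if the arm or the gripper's body presses on something with over 40 N, if the wrist force passes 120 N, or if a joint passes its speed limit or range.

ROBOT

A 6-joint arm with a two-finger parallel gripper is mounted at the origin on a cart in front of the work surface, level with it; the furniture and walls round the work are solid. World frame = base frame: x ahead of the robot, y to its left, z up, the work surface at z = 0. Lengths are in m, angles in degrees, forces in N, time in s.
With the tool pointing down it reaches from about 0.3 to 0.75 m from the base axis. Payload 8.5 kg.
Tool frame: the origin (TCP) lies on the centre line of the jaws, within the pads' length; the fingertips stand 19 mm ahead of it and the grasp point (between the pads) is the TCP; z points along the fingers, x is the direction in which the jaws open and shut, and the axes are right-handed (so a half turn about z gives the same grasp; the last joint's range is limited). The gripper opens to 85 mm and grips with 20 to 120 N. Pads are 22 mm wide; open, the fingers measure 114 mm over their backs; the gripper's body (76 mm by 85 mm) begins 54 mm behind the grasp point. The pads swing forward as they close: fully open they stand 13 mm farther back than shut.
Start: joints at [59.914, 21.807, 74.336, -0, 83.858, -12.336], TCP at [0.168, 0.524, 0.25] pointing down, gripper open.
Joint ranges: [-178.18, 178.18], [-50.72, 133.34], [12.68, 142.11], [-81.47, 261.47], [9.98, 163.14], [-165.26, 165.26]. Speed limits (degrees/s): [136.94, 136.94, 180, 180, 180, 180].

INTERFACE

Orientations are given as a 3x3 rotation matrix whose columns are the frame's x, y, z axes.
In Python, from rig import env, cams, order gives the robot as it stands.
- The arm moves only by the tool step_arm, never from a script. Its argument "steps" is a list of rows, each an object with "xyz": the shift along the tool's x, y, z normalised to -1 to 1, where 1 is 0.04 m, a list of three; "turn": the turn, a rotation vector about the tool's x, y, z normalised to -1 to 1, where 1 is 0.08 rad, a list of three; "gripper": the gripper command: -1 is shut, 1 is fully open, values between are in proportion. A call has 1 to 20 rows; each row shifts and turns the commanded pose from where the row before left it, along the tool's axes as they then stand; what a row does not reach is not made up. A row lasts 1/12 s, in which the tool goes at most 41.7 mm and 7.16 degrees, less where a joint would pass 70% of its speed; a pose out of reach is approached as far as the arm can. A call with a number of a shift or a turn outside -1 to 1 is refused whole. A call with a gripper value outside its range is refused whole. The fingers move at their own pace and stop on an object; "squeeze" is the grip in N (left out, the last holds). Time passes only in rows, so rows that do not move let the fingers close. It gives the time, the measured TCP pose, the force and the opening at its end, in the units of the state.
- env.observe(): the state, without advancing time (a new reading comes with each control period).
- cams.get_image(name): name is "scene" or "top" or "wrist"; returns (picture, depth): 420x560x3 uint8, red, green, blue; 420x560 float32, m along the optical axis (not along the pixel's ray), 0 where there is no reading.
- cams.camera_info(name): a dict with "fx", "fy", "cx", "cy" (pixels), "extrinsics" (4x4, takes a point from camera to world coordinates). Camera axes: x right, y down, z forward; pixel columns grow to the right and rows downward; lengths in m; the calibration is good to about 2 mm. A picture is of the moment at which its call begins: read the wrist's pose just before it. camera_info takes no time and is no camera call; for the wrist camera it gives the pose at the moment of the call.
- order.close_job(): hands the job in, once; it reports no verdict.
The state is a dict: "time_s": time; "q": joint angles; "qvel": joint speeds; "joint_efforts": joint torques, N m; "position": TCP position; "tool_rot": TCP orientation; "ft_force": force on the tool from outside, world axes, zero at the start; "wrist_torque": the same for the moment, N m; "grip_width": finger opening in m.
Only numpy, scipy, OpenCV 4.12 (cv2) and the standard library are available. Lean on these libraries where they do the work, as an engineer would, in place of code of your own. Each camera call takes 0.05 s, during which the arm holds its last target. There are 200 camera calls.

## Working session

There is one attempt and no reset: what is moved stays moved. The work goes in short steps, Python scripts to look and compute and a tool call to move; the robot and the scene stay as the last step left them, time stands still between calls to the robot, and variables do not carry over. Pictures are saved under pics/ and viewed, about 12 in all and at most 16, crops included, and the job is handed in when it is done.

Besides the shell and the picture viewer there is one more tool, called after ">>>" as name([rows], argument=value, ...), one row to a line, values as JSON. step_arm: Moves the arm, as the interface text tells. Scaled input: -1 to 1 covers 0.04 m each way for a shift and 0.08 rad each way for a turn. Its arguments: {"type":"object","properties":{"steps":{"type":"array"},"squeeze":{"type":"number"}},"required":["steps"]}

```bash
ls; mkdir -p pics; python3 - <<'E'
from rig import env,cams,order
import cv2,numpy as np
s=env.observe();print(s['time_s'],s['position'],s['tool_rot'],s['grip_width'])
for n in('scene','top'):
    p,d=cams.get_image(n);cv2.imwrite(f'pics/{n}0.png',p[:,:,::-1]);np.save(f'pics/{n}0.npy',d)
    i=cams.camera_info(n);print(n,i['fx'],i['cx'],i['cy'],np.round(i['extrinsics'],3).tolist())
E
```

```text
pics
0.0 [0.16756384 0.52357996 0.24969852] [[ 3.04858505e-01  9.52397375e-01 -7.29486931e-04]
 [ 9.52396549e-01 -3.04859229e-01 -1.28983990e-03]
 [-1.45083096e-03 -3.01542170e-04 -9.99998902e-01]] 0.08518908305868898
scene 449.05784267955977 279.70808477128725 210.93883650153023 [[0.489, -0.557, 0.671, -0.15], [-0.872, -0.314, 0.375, -0.305], [0.001, -0.769, -0.64, 0.808], [0.0, 0.0, 0.0, 1.0]]
top 529.95714037723 275.4209647956934 209.70109125739822 [[0.006, -0.986, 0.164, 0.344], [-1.0, -0.003, 0.021, 0.045], [-0.021, -0.164, -0.986, 1.281], [0.0, 0.0, 0.0, 1.0]]
```

View pics/scene0.png

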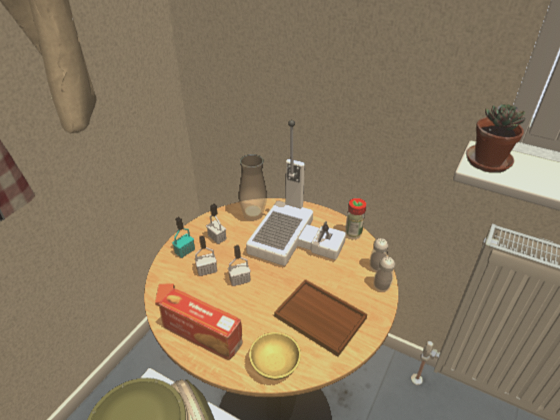

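View pics/top0.png

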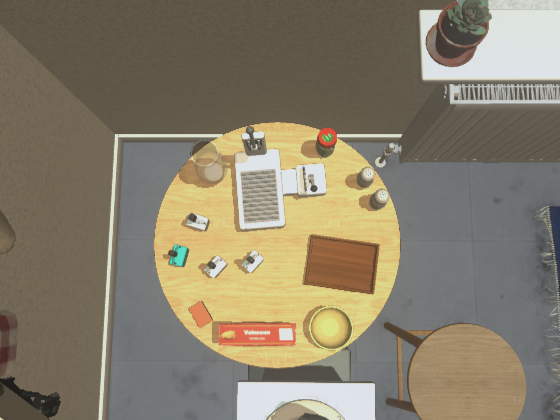

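```bash
cat > h.py <<'E'
from rig import env,cams,order
import cv2,numpy as np
def cloud(d,i):
    v,u=np.mgrid[:d.shape[0],:d.shape[1]]
    P=np.stack([(u-i['cx'])/i['fx']*d,(v-i['cy'])/i['fy']*d,d],-1)
    E=np.array(i['extrinsics']);return P@E[:3,:3].T+E[:3,3]
def look(n):
    i=cams.camera_info(n);p,d=cams.get_image(n);W=cloud(d,i);W[d<=0]=np.nan
    return p,d,W,i
def proj(i,P):
    E=np.array(i['extrinsics']);c=(np.atleast_2d(P)-E[:3,3])@E[:3,:3]
    return np.c_[c[:,0]/c[:,2]*i['fx']+i['cx'],c[:,1]/c[:,2]*i['fy']+i['cy']]
def ray(i,u,v,z):
    E=np.array(i['extrinsics']);r=E[:3,:3]@[(u-i['cx'])/i['fx'],(v-i['cy'])/i['fy'],1]
    return E[:3,3]+r*(z-E[2,3])/r[2]
def rect(X):
    (c,s,a)=cv2.minAreaRect((X[:,:2]*1000).astype(np.float32));return np.round(c,1),np.round(s,1),round(a,1)
E
python3 - <<'E'
from h import *
p,d=cv2.imread('pics/top0.png')[:,:,::-1],np.load('pics/top0.npy')
i=cams.camera_info('top');W=cloud(d,i);hsv=cv2.cvtColor(np.ascontiguousarray(p),cv2.COLOR_RGB2HSV)
roi=np.zeros(d.shape,bool);roi[120:370,150:405]=1
z=W[...,2];print('table z',np.median(z[290:300,220:290]))
m=roi&(z>.025)&(z<.6)
n,l,st,ce=cv2.connectedComponentsWithStats(m.astype(np.uint8))
for k in range(1,n):
    if st[k,4]>15:
        X=W[l==k];print(np.round(ce[k]),st[k,4],'zmax',round(X[:,2].max(),3),rect(X),p[l==k].mean(0).round())
box=roi&(z>.042)&(z<.055);box[:, :232]=0;box[:,288:]=0;box[:150]=0;box[232:]=0
print('box',rect(W[box]))
pod=roi&(z>.038)&(z<.052);pod[:,:296]=0;pod[:,328:]=0;pod[:160]=0;pod[200:]=0;print('pod',rect(W[pod]))
tr=roi&(p.sum(2)<300)&(hsv[...,1]>90);tr[:232]=0;tr[298:]=0;tr[:,:298]=0;print('tray',rect(W[tr]),np.median(z[tr]))
big=cv2.resize(p[118:300,150:345],None,fx=4,fy=4,interpolation=cv2.INTER_CUBIC)[:600,:780]
cv2.imwrite('pics/top0c.png',big[:,:,::-1])
E
```

```text
table z 0.0004461806771899335
[269. 183.] 5322 zmax 0.32 (array([607.1,  59.5]), array([191. , 214.9]), 5.0) [188. 185. 177.]
[326. 141.] 465 zmax 0.112 (array([710.4, -46.9]), array([45.4, 44.7]), 47.8) [155.  98.  69.]
[208. 161.] 1192 zmax 0.186 (array([648. , 224.4]), array([74.2, 73.2]), 63.8) [165. 146. 110.]
[366. 177.] 301 zmax 0.094 (array([ 627.4, -141.4]), array([39.2, 37.3]), 28.2) [159. 150. 126.]
[379. 199.] 316 zmax 0.094 (array([ 574.5, -171. ]), array([40.5, 37.8]), 88.6) [156. 147. 123.]
[197. 221.] 276 zmax 0.114 (array([524. , 258.9]), array([48.1, 31.8]), 72.4) [176. 175. 162.]
[178. 255.] 304 zmax 0.117 (array([442.8, 301.2]), array([32.1, 48. ]), 75.5) [ 87. 175. 151.]
[252. 261.] 281 zmax 0.116 (array([429.4, 126.5]), array([32.1, 47.8]), 48.5) [187. 186. 176.]
[215. 266.] 287 zmax 0.116 (array([416.7, 212.7]), array([32. , 46.1]), 46.6) [188. 186. 176.]
[332. 328.] 479 zmax 0.045 (array([278.3, -55.5]), array([96.5, 98.7]), 0.4) [175. 165. 102.]
[257. 334.] 1800 zmax 0.089 (array([265.6, 110.8]), array([ 49.7, 169.4]), 0.4) [216. 135. 105.]
box (array([602.5, 104.3]), array([189.8, 123.5]), 4.9)
pod (array([626.1, -10.2]), array([74.8, 72.5]), 5.1)
tray (array([414.1, -92.1]), array([269.8, 149.7]), 88.0) 0.006887220582775022
```

View pics/top0c.png

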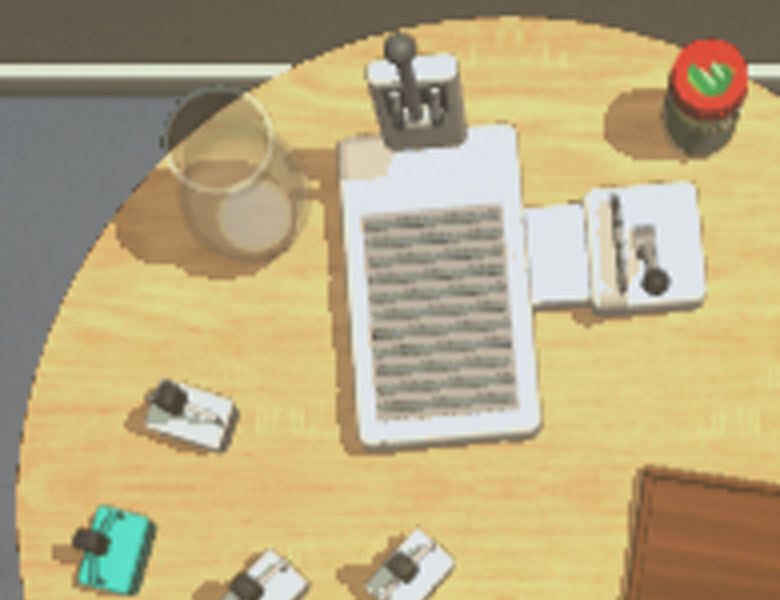

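```bash
cat >> h.py <<'E'
def tab(W,x,y,r=.04):
    m=(np.hypot(W[...,0]-x,W[...,1]-y)<r)&(W[...,2]>.100)&(W[...,2]<.125);X=W[m];return np.round(X.mean(0)*1000,1),rect(X),m.sum()
def plan(*T):
    """T: (x,y,z[,yaw deg]) mm; prints tool-frame shift in units of 40mm and turns in units of .08rad"""
    s=env.observe();p=np.array(s['position'])*1000;R=np.array(s['tool_rot'])
    f=np.degrees(np.arctan2(R[1,0],R[0,0]));print('t',round(s['time_s'],2),'at',p.round(1),'yaw',round(f,2),'w',round(s['grip_width']*1000,1),'F',np.round(s['ft_force'],1),'tilt',np.round(R[2,:2],4))
    for t in T:
        d=np.array(t[:3])-p;g=t[3] if len(t)>3 else f
        th=(f-g+90)%180-90;fr=np.radians(f)
        e=[d[0]*np.cos(fr)+d[1]*np.sin(fr),d[0]*np.sin(fr)-d[1]*np.cos(fr),-d[2]]
        print(t,'shift(before turn)',np.round(np.array(e)/40,2),'turn',round(np.radians(th)/.08,2),end=' ')
        fr=np.radians(f-th);e=[d[0]*np.cos(fr)+d[1]*np.sin(fr),d[0]*np.sin(fr)-d[1]*np.cos(fr),-d[2]]
        print('shift(after)',np.round(np.array(e)/40,2));p=np.array(t[:3]);f=f-th
E
python3 - <<'E'
from h import *
p,d=cv2.imread('pics/top0.png')[:,:,::-1],np.load('pics/top0.npy')
i=cams.camera_info('top');W=cloud(d,i);z=W[...,2]
for x,y in((.524,.259),(.4294,.1265),(.4167,.2127)):
    print(tab(W,x,y))
b=(z>.303)&(z<.35)&(np.hypot(W[...,0]-.67,W[...,1]-.118)<.06);print('ball top',W[b].mean(0),b.sum(),rect(W[b]))
y=np.radians(5);S=np.array([[np.cos(y),-np.sin(y)],[np.sin(y),np.cos(y)]]);o=np.array([.670,.118])
lt=np.array([-.055-.07*np.sin(.6),-.125]);lw=S@lt+o;print('lever tip model',lw,.044+.07*np.cos(.6))
b=(z>.092)&(z<.13)&(np.hypot(W[...,0]-lw[0],W[...,1]-lw[1])<.03);print(W[b].mean(0),b.sum())
hsv=cv2.cvtColor(np.ascontiguousarray(p),cv2.COLOR_RGB2HSV)
m=np.zeros(z.shape,np.uint8);m[230:300,295:390]=(p[230:300,295:390].max(2)<150)&(z[230:300,295:390]>-.005)
n,l,st,ce=cv2.connectedComponentsWithStats(cv2.morphologyEx(m,cv2.MORPH_OPEN,np.ones((3,3))));k=1+st[1:,4].argmax();print('tray',st[k],rect(W[l==k]))
plan((670,118,380,95))
ps,ds=cv2.imread('pics/scene0.png'),np.load('pics/scene0.npy');i=cams.camera_info('scene');Ws=cloud(ds,i)
b=(Ws[...,2]>.303)&(Ws[...,2]<.33)&(np.hypot(Ws[...,0]-.67,Ws[...,1]-.118)<.06);print('ball scene',Ws[b].mean(0),b.sum())
E
```

```text
(array([523.3, 258.8, 109.1]), (array([523.4, 259.8]), array([11.8, 15. ]), 79.1), np.int64(39))
(array([428.4, 126.2, 110.8]), (array([428.8, 126.6]), array([15.4,  9.3]), 45.7), np.int64(35))
(array([416.6, 212.7, 110.4]), (array([416.7, 213.2]), array([14.8, 10.9]), 47.6), np.int64(38))
ball top [0.65880617 0.11633112 0.31484101] 54 (array([659.5, 116.8]), array([13.9, 13.7]), 80.7)
lever tip model [ 0.58672919 -0.01476273] 0.10177349304367748
[ 0.58897766 -0.01465945  0.10902906] 40
tray [ 304  236   75   58 2840] (array([408.2, -64.1]), array([200.2, 155.9]), 82.5)
t 0.1 at [167.6 523.6 249.8] yaw 72.25 w 85.2 F [ 0. -0.  0.] tilt [-0.0013 -0.0003]
(670, 118, 380, 95) shift(before turn) [-5.83 15.05 -3.26] turn -4.96 shift(after) [-11.2   11.63  -3.26]
ball scene [0.65469905 0.11604773 0.3125926 ] 40
```

>>> step_arm([
  {"xyz": [0,0,-0.75],"turn": [0,0,-0.99],"gripper": 0},
  {"xyz": [0,0,-0.75],"turn": [0,0,-0.99],"gripper": 0},
  {"xyz": [0,0,-0.75],"turn": [0,0,-0.99],"gripper": 0},
  {"xyz": [0,0,-0.75],"turn": [0,0,-0.99],"gripper": 0},
  {"xyz": [0,0,-0.5],"turn": [0,0,-0.99],"gripper": 0},
], squeeze=30)

```text
time_s: 0.52
position: [0.1676, 0.5237, 0.393]
tool_rot: [[-0.09, 0.996, 0.001], [0.996, 0.09, 0.002], [0.002, 0.002, -1.0]]
ft_force: [0.3, -0.2, 0.6]
grip_width: 0.0425
```

>>> step_arm([
  {"xyz": [-0.56,0.57,0],"turn": [0,0,0],"gripper": 0},
  {"xyz": [-0.56,0.57,0],"turn": [0,0,0],"gripper": 0},
  {"xyz": [-0.56,0.57,0],"turn": [0,0,0],"gripper": 0},
  {"xyz": [-0.56,0.57,0],"turn": [0,0,0],"gripper": 0},
  {"xyz": [-0.56,0.57,0],"turn": [0,0,0],"gripper": 0},
  {"xyz": [-0.56,0.57,0],"turn": [0,0,0],"gripper": 0},
  {"xyz": [-0.56,0.57,0],"turn": [0,0,0],"gripper": 0},
  {"xyz": [-0.56,0.57,0],"turn": [0,0,0],"gripper": 0},
  {"xyz": [-0.56,0.57,0],"turn": [0,0,0],"gripper": 0},
  {"xyz": [-0.56,0.57,0],"turn": [0,0,0],"gripper": 0},
  {"xyz": [-0.56,0.57,0],"turn": [0,0,0],"gripper": 0},
  {"xyz": [-0.56,0.57,0],"turn": [0,0,0],"gripper": 0},
  {"xyz": [-0.56,0.57,0],"turn": [0,0,0],"gripper": 0},
  {"xyz": [-0.56,0.57,0],"turn": [0,0,0],"gripper": 0},
  {"xyz": [-0.56,0.57,0],"turn": [0,0,0],"gripper": 0},
  {"xyz": [-0.56,0.57,0],"turn": [0,0,0],"gripper": 0},
  {"xyz": [-0.56,0.57,0],"turn": [0,0,0],"gripper": 0},
  {"xyz": [-0.56,0.57,0],"turn": [0,0,0],"gripper": 0},
  {"xyz": [-0.56,0.57,0],"turn": [0,0,0],"gripper": 0},
  {"xyz": [-0.56,0.57,0],"turn": [0,0,0],"gripper": 0},
])

```text
time_s: 2.18
position: [0.6615, 0.1155, 0.3899]
tool_rot: [[-0.086, 0.996, -0.001], [0.996, 0.086, 0.0], [0.0, -0.001, -1.0]]
ft_force: [0.8, 0.6, 0.3]
grip_width: 0.043
```

```bash
python3 -c "
from h import *
plan((660,117,385,95),(660,117,310,95));print(np.round(env.observe()['q'],1))"
```

```text
t 2.18 at [661.5 115.5 389.9] yaw 94.93 w 43.0 F [0.8 0.6 0.3] tilt [ 0.0001 -0.0009]
(660, 117, 385, 95) shift(before turn) [ 0.04 -0.03  0.12] turn -0.01 shift(after) [ 0.04 -0.03  0.12]
(660, 117, 310, 95) shift(before turn) [0.   0.   1.88] turn 0.0 shift(after) [0.   0.   1.88]
[ -0.2  33.9  31.5   0.  114.7 -95.1]
```

>>> step_arm([
  {"xyz": [0.04,-0.03,0.5],"turn": [0,0,0],"gripper": 0},
  {"xyz": [0,0,0.5],"turn": [0,0,0],"gripper": 0},
  {"xyz": [0,0,0.5],"turn": [0,0,0],"gripper": 0},
  {"xyz": [0,0,0.5],"turn": [0,0,0],"gripper": 0},
  {"xyz": [0,0,0],"turn": [0,0,0],"gripper": -1},
  {"xyz": [0,0,0],"turn": [0,0,0],"gripper": -1},
  {"xyz": [0,0,0],"turn": [0,0,0],"gripper": -1},
  {"xyz": [0,0,0],"turn": [0,0,0],"gripper": -1},
  {"xyz": [0,0,0],"turn": [0,0,0],"gripper": -1},
  {"xyz": [0,0,0],"turn": [0,0,0],"gripper": -1},
], squeeze=25)

```text
time_s: 3.02
position: [0.6595, 0.1167, 0.3104]
tool_rot: [[-0.084, 0.996, -0.001], [0.996, 0.084, -0.003], [-0.002, -0.001, -1.0]]
ft_force: [0.8, -7.7, -8.2]
grip_width: 0.0141
```

>>> step_arm([
  {"xyz": [0,-0.465,0.06],"turn": [0,0,0],"gripper": -1},
  {"xyz": [0,-0.457,0.12],"turn": [0,0,0],"gripper": -1},
  {"xyz": [0,-0.435,0.172],"turn": [0,0,0],"gripper": -1},
  {"xyz": [0,-0.412,0.225],"turn": [0,0,0],"gripper": -1},
  {"xyz": [0,-0.379,0.278],"turn": [0,0,0],"gripper": -1},
  {"xyz": [0,-0.345,0.322],"turn": [0,0,0],"gripper": -1},
])

```text
time_s: 3.52
position: [0.5602, 0.1078, 0.2657]
tool_rot: [[-0.085, 0.996, 0.006], [0.996, 0.085, -0.004], [-0.004, 0.005, -1.0]]
ft_force: [3.1, -9.4, -0.6]
grip_width: 0.014
```

```bash
python3 - <<'E'
from h import *
plan((660,117,310,95))
p,d,W,i=look('scene');cv2.imwrite('pics/s1.png',cv2.resize(p[60:290,150:400],None,fx=2.4,fy=2.4)[:,:,::-1])
E
```

```text
t 3.52 at [560.2 107.8 265.7] yaw 94.86 w 14.0 F [ 3.1 -9.4 -0.6] tilt [-0.0042  0.0054]
(660, 117, 310, 95) shift(before turn) [ 0.02  2.51 -1.11] turn -0.03 shift(after) [ 0.01  2.51 -1.11]
```

View pics/s1.png

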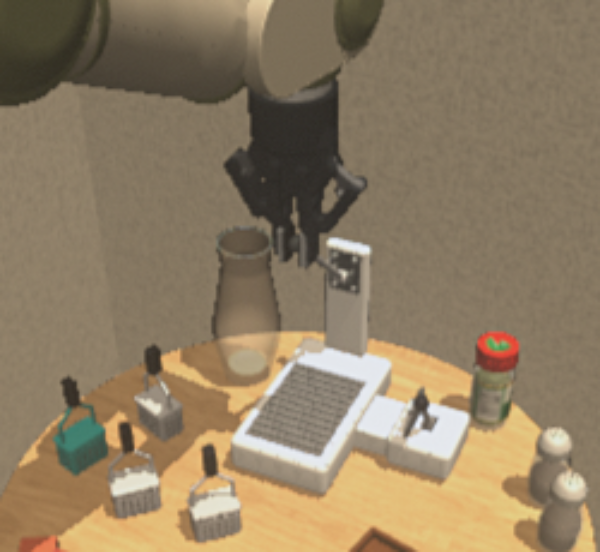

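>>> step_arm([
  {"xyz": [-0.03,-0.296,0.364],"turn": [0,0,0],"gripper": -1},
  {"xyz": [0,-0.255,0.398],"turn": [0,0,0],"gripper": -1},
  {"xyz": [0,-0.199,0.424],"turn": [0,0,0],"gripper": -1},
  {"xyz": [0,-0.146,0.45],"turn": [0,0,0],"gripper": -1},
  {"xyz": [0,-0.086,0.461],"turn": [0,0,0],"gripper": -1},
  {"xyz": [0,-0.03,0.45],"turn": [0,0,0],"gripper": -1},
  {"xyz": [0,0,0],"turn": [0,0,0],"gripper": -1},
])

```text
time_s: 4.15
position: [0.5198, 0.104, 0.1604]
tool_rot: [[-0.086, 0.996, -0.001], [0.996, 0.086, -0.002], [-0.002, -0.001, -1.0]]
ft_force: [-2.0, -5.3, -0.8]
grip_width: 0.014
```

```bash
python3 - <<'E'
from h import *
plan((520.6,105,160,95))
E
```

```text
t 4.15 at [519.8 104.  160.4] yaw 94.93 w 14.0 F [-2.  -5.3 -0.8] tilt [-0.0018 -0.0008]
(520.6, 105, 160, 95) shift(before turn) [0.02 0.02 0.01] turn -0.02 shift(after) [0.02 0.02 0.01]
```

>>> step_arm([
  {"xyz": [0,0,0.12],"turn": [0,0,0],"gripper": -1},
  {"xyz": [0,0,0],"turn": [0,0,0],"gripper": -1},
  {"xyz": [0,0,-0.1],"turn": [0,0,0],"gripper": 0},
  {"xyz": [0,0,0],"turn": [0,0,0],"gripper": 0},
  {"xyz": [0,0,0],"turn": [0,0,0],"gripper": 0},
  {"xyz": [0,0,-0.5],"turn": [0,0,0],"gripper": 0},
  {"xyz": [0,0,-0.7],"turn": [0,0,0],"gripper": 0},
  {"xyz": [0,0,-0.7],"turn": [0,0,0],"gripper": 0},
  {"xyz": [0,-0.8,0],"turn": [0,0,-0.9],"gripper": 0},
  {"xyz": [0,-0.8,0],"turn": [0,0,-0.9],"gripper": 0},
  {"xyz": [0,0,0],"turn": [0,0,-0.9],"gripper": 0},
  {"xyz": [0,0,0],"turn": [0,0,-0.9],"gripper": 0},
  {"xyz": [0,0,0],"turn": [0,0,-0.9],"gripper": 0},
  {"xyz": [0,0,0],"turn": [0,0,-0.9],"gripper": 0},
  {"xyz": [0,0,0],"turn": [0,0,-0.9],"gripper": 0},
  {"xyz": [0,0,0],"turn": [0,0,-0.9],"gripper": 0},
  {"xyz": [0,0,0],"turn": [0,0,-0.9],"gripper": 0},
  {"xyz": [0,0,0],"turn": [0,0,-0.9],"gripper": 0},
])

```text
time_s: 5.65
position: [0.4564, 0.0973, 0.2371]
tool_rot: [[-0.724, 0.689, 0.001], [0.689, 0.724, 0.0], [-0.001, 0.001, -1.0]]
ft_force: [-0.8, 0.0, 0.4]
grip_width: 0.0429
```

```bash
python3 - <<'E'
from h import *
plan((428.6,126.3,150,137),(428.6,126.3,101,137))
p,d,W,i=look('top');cv2.imwrite('pics/t1.png',cv2.resize(p[118:300,150:345],None,fx=3,fy=3)[:,:,::-1])
y=np.radians(5);z=W[...,2]
m=(z>.15)&(z<.172)&(W[...,0]>.50)&(W[...,0]<.66)&(abs(W[...,1]-.112)<.02);X=W[m];print(m.sum(),X.min(0),X.max(0));e=X[X[:,0]<.53].mean(0);g=X[(X[:,0]>.62)&(X[:,0]<.65)].mean(0);print(e,g)
print([tab(W,*q)[0] for q in((.4285,.1262),(.5234,.2588),(.4166,.2127))])
E
```

```text
t 5.65 at [456.4  97.3 237.1] yaw 136.41 w 42.9 F [-0.8  0.   0.4] tilt [-0.0007  0.0009]
(428.6, 126.3, 150, 137) shift(before turn) [1.   0.05 2.18] turn -0.13 shift(after) [1.   0.06 2.18]
(428.6, 126.3, 101, 137) shift(before turn) [0.   0.   1.23] turn 0.0 shift(after) [0.   0.   1.23]
164 [0.5612771  0.10504457 0.15613413] [0.65943023 0.1196233  0.17071409]
[nan nan nan] [0.63415716 0.11422467 0.16408431]
[array([428.3, 125.6, 111.1]), array([523.2, 258.5, 109.9]), array([nan, nan, nan])]<stdin>:5: RuntimeWarning: Mean of empty slice.
  ret = um.true_divide(
h.py:19: RuntimeWarning: Mean of empty slice.
  m=(np.hypot(W[...,0]-x,W[...,1]-y)<r)&(W[...,2]>.100)&(W[...,2]<.125);X=W[m];return np.round(X.mean(0)*1000,1),rect(X),m.sum()
```

View pics/t1.png

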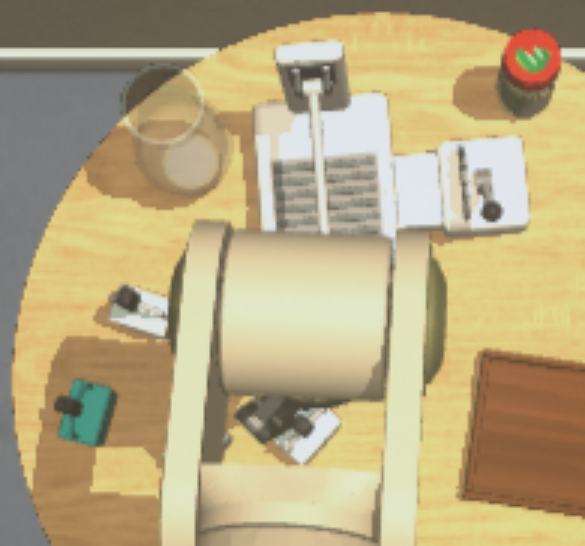

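>>> step_arm([
  {"xyz": [0.5,0.03,0.3],"turn": [0,0,-0.1],"gripper": 0},
  {"xyz": [0.5,0.02,0.3],"turn": [0,0,0],"gripper": 0},
  {"xyz": [0,0,0.5],"turn": [0,0,0],"gripper": 0},
  {"xyz": [0,0,0.5],"turn": [0,0,0],"gripper": 0},
  {"xyz": [0,0,0.5],"turn": [0,0,0],"gripper": 0},
  {"xyz": [0,0,0.5],"turn": [0,0,0],"gripper": 0},
  {"xyz": [0,0,0.4],"turn": [0,0,0],"gripper": 0},
  {"xyz": [0,0,0.4],"turn": [0,0,0],"gripper": 0},
  {"xyz": [0,0,0],"turn": [0,0,0],"gripper": -1},
  {"xyz": [0,0,0],"turn": [0,0,0],"gripper": -1},
  {"xyz": [0,0,0],"turn": [0,0,0],"gripper": -1},
  {"xyz": [0,0,0],"turn": [0,0,0],"gripper": -1},
  {"xyz": [0,0,0],"turn": [0,0,0],"gripper": -1},
  {"xyz": [0,0,0],"turn": [0,0,0],"gripper": -1},
], squeeze=30)

```text
time_s: 6.87
position: [0.4288, 0.1262, 0.1012]
tool_rot: [[-0.727, 0.687, 0.001], [0.687, 0.727, 0.0], [-0.001, 0.001, -1.0]]
ft_force: [-1.1, 1.0, 3.1]
grip_width: 0.0114
```

```bash
python3 - <<'E'
from h import *
plan((428.6,126.3,206,137),(470,99.7,206,95),(635,114,206,95))
p,d,W,i=look('wrist');cv2.imwrite('pics/w1.png',p[:,:,::-1])
E
```

```text
t 6.87 at [428.8 126.2 101.2] yaw 136.64 w 11.4 F [-1.1  1.   3.1] tilt [-0.0009  0.001 ]
(428.6, 126.3, 206, 137) shift(before turn) [ 0.01 -0.   -2.62] turn -0.08 shift(after) [ 0.01 -0.   -2.62]
(470, 99.7, 206, 95) shift(before turn) [-1.21  0.22 -0.  ] turn 9.16 shift(after) [-0.75  0.97 -0.  ]
(635, 114, 206, 95) shift(before turn) [-0.    4.14 -0.  ] turn 0.0 shift(after) [-0.    4.14 -0.  ]
```

View pics/w1.png

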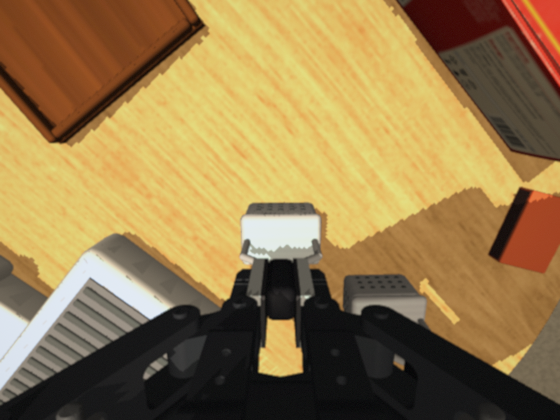

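>>> step_arm([
  {"xyz": [0,0,-0.5],"turn": [0,0,0],"gripper": -1},
  {"xyz": [0,0,-0.7],"turn": [0,0,0],"gripper": -1},
  {"xyz": [0,0,-0.75],"turn": [0,0,0.2],"gripper": -1},
  {"xyz": [0,0,-0.7],"turn": [0,0,0.9],"gripper": -1},
  {"xyz": [0,0,0],"turn": [0,0,0.9],"gripper": -1},
  {"xyz": [0,0,0],"turn": [0,0,0.9],"gripper": -1},
  {"xyz": [0,0,0],"turn": [0,0,0.9],"gripper": -1},
  {"xyz": [0,0,0],"turn": [0,0,0.9],"gripper": -1},
  {"xyz": [0,0,0],"turn": [0,0,0.9],"gripper": -1},
  {"xyz": [0,0,0],"turn": [0,0,0.9],"gripper": -1},
  {"xyz": [0,0,0],"turn": [0,0,0.9],"gripper": -1},
  {"xyz": [0,0,0],"turn": [0,0,0.9],"gripper": -1},
  {"xyz": [0,0,0],"turn": [0,0,0.9],"gripper": -1},
  {"xyz": [-0.3,0.4,0],"turn": [0,0,0],"gripper": -1},
  {"xyz": [-0.3,0.3,0],"turn": [0,0,0],"gripper": -1},
  {"xyz": [-0.1,0.2,0],"turn": [0,0,0],"gripper": -1},
  {"xyz": [0,0,0],"turn": [0,0,0],"gripper": -1},
  {"xyz": [0,0,0],"turn": [0,0,0],"gripper": -1},
])

```text
time_s: 8.42
position: [0.4666, 0.1009, 0.2063]
tool_rot: [[-0.077, 0.997, -0.001], [0.997, 0.077, 0.0], [0.0, -0.001, -1.0]]
ft_force: [-0.7, 0.5, -0.3]
grip_width: 0.0112
```

```bash
python3 - <<'E'
from h import *
plan((470,99.6,207,95),(635,114.2,207,95))
p,d,W,i=look('scene');cv2.imwrite('pics/s2.png',cv2.resize(p[150:290,200:360],None,fx=4,fy=4)[:,:,::-1])
E
```

```text
t 8.42 at [466.6 100.9 206.3] yaw 94.44 w 11.2 F [-0.7  0.5 -0.3] tilt [ 0.0002 -0.0009]
(470, 99.6, 207, 95) shift(before turn) [-0.04  0.08 -0.02] turn -0.12 shift(after) [-0.04  0.08 -0.02]
(635, 114.2, 207, 95) shift(before turn) [ 0.    4.14 -0.  ] turn 0.0 shift(after) [ 0.    4.14 -0.  ]
```

View pics/s2.png

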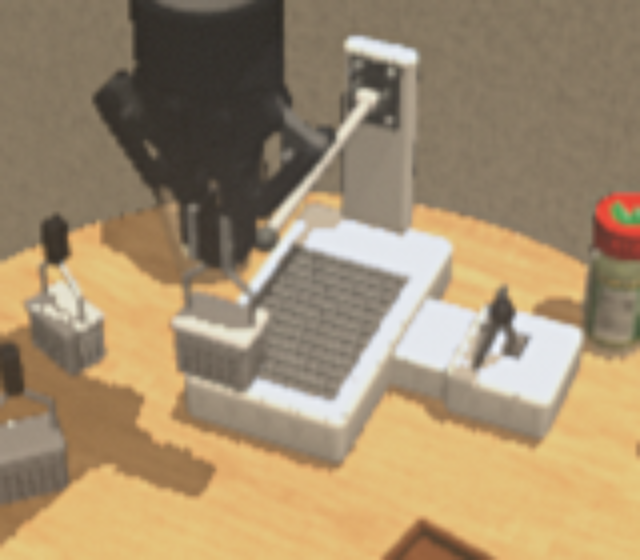

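>>> step_arm([
  {"xyz": [-0.04,0.08,-0.02],"turn": [0,0,-0.12],"gripper": -1},
  {"xyz": [0,0.3,0],"turn": [0,0,0],"gripper": -1},
  {"xyz": [0,0.48,0],"turn": [0,0,0],"gripper": -1},
  {"xyz": [0,0.48,0],"turn": [0,0,0],"gripper": -1},
  {"xyz": [0,0.48,0],"turn": [0,0,0],"gripper": -1},
  {"xyz": [0,0.48,0],"turn": [0,0,0],"gripper": -1},
  {"xyz": [0,0.48,0],"turn": [0,0,0],"gripper": -1},
  {"xyz": [0,0.48,0],"turn": [0,0,0],"gripper": -1},
  {"xyz": [0,0.48,0],"turn": [0,0,0],"gripper": -1},
  {"xyz": [0,0.48,0],"turn": [0,0,0],"gripper": -1},
  {"xyz": [0,0,0],"turn": [0,0,0],"gripper": -1},
  {"xyz": [0,0,0],"turn": [0,0,0],"gripper": -1},
])

```text
time_s: 9.47
position: [0.6349, 0.1146, 0.2068]
tool_rot: [[-0.089, 0.996, -0.001], [0.996, 0.089, 0.0], [0.0, -0.001, -1.0]]
ft_force: [-0.0, 0.4, -0.7]
grip_width: 0.0112
```

>>> step_arm([
  {"xyz": [0,0,0.2],"turn": [0,0,0],"gripper": -1},
  {"xyz": [0,0,0.15],"turn": [0,0,0],"gripper": -1},
  {"xyz": [0,0,0.1],"turn": [0,0,0],"gripper": -1},
  {"xyz": [0,0,0],"turn": [0,0,0],"gripper": -1},
  {"xyz": [0,0,0],"turn": [0,0,0],"gripper": -1},
])

```text
time_s: 9.88
position: [0.6346, 0.1142, 0.1892]
tool_rot: [[-0.088, 0.996, -0.001], [0.996, 0.088, 0.0], [0.0, -0.001, -1.0]]
ft_force: [-0.4, 0.9, -0.3]
grip_width: 0.0113
```

>>> step_arm([
  {"xyz": [0,0,0.04],"turn": [0,0,0],"gripper": -1},
  {"xyz": [0,0,0],"turn": [0,0,0],"gripper": -0.7},
  {"xyz": [0,0,0],"turn": [0,0,0],"gripper": -0.5},
  {"xyz": [0,0,0],"turn": [0,0,0],"gripper": -0.3},
  {"xyz": [0,0,0],"turn": [0,0,0],"gripper": -0.2},
  {"xyz": [0,0,-0.3],"turn": [0,0,0],"gripper": -0.2},
  {"xyz": [0,0,-0.6],"turn": [0,0,0],"gripper": -0.2},
  {"xyz": [0,0,-0.6],"turn": [0,0,0],"gripper": -0.2},
  {"xyz": [0,0,-0.1],"turn": [0,0,0],"gripper": 0},
])

```text
time_s: 10.63
position: [0.6359, 0.1143, 0.2563]
tool_rot: [[-0.088, 0.996, 0.007], [0.996, 0.088, -0.0], [-0.001, 0.007, -1.0]]
ft_force: [-0.6, -0.8, 0.1]
grip_width: 0.0424
```

```bash
python3 - <<'E'
from h import *
plan((416.7,212.9,250,137),(416.7,212.9,101,137))
p,d,W,i=look('scene');cv2.imwrite('pics/s3.png',cv2.resize(p[150:290,200:360],None,fx=4,fy=4)[:,:,::-1])
E
```

```text
t 10.63 at [635.9 114.3 256.3] yaw 95.03 w 42.4 F [-0.6 -0.8  0.1] tilt [-0.0007  0.0071]
(416.7, 212.9, 250, 137) shift(before turn) [ 2.94 -5.24  0.16] turn -9.16 shift(after) [ 5.69 -1.94  0.16]
(416.7, 212.9, 101, 137) shift(before turn) [0.   0.   3.72] turn 0.0 shift(after) [0.   0.   3.72]
```

View pics/s3.png

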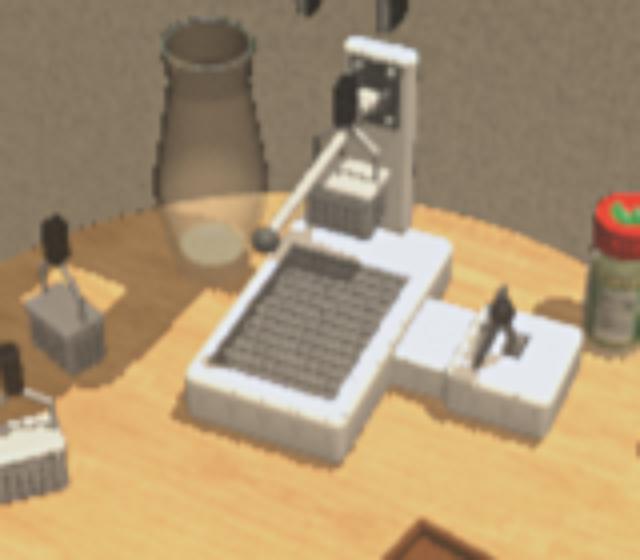

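>>> step_arm([
  {"xyz": [0.42,-0.75,0],"turn": [0,0,0],"gripper": 0},
  {"xyz": [0.42,-0.75,0],"turn": [0,0,0],"gripper": 0},
  {"xyz": [0.42,-0.75,0],"turn": [0,0,0],"gripper": 0},
  {"xyz": [0.42,-0.75,0],"turn": [0,0,0],"gripper": 0},
  {"xyz": [0.42,-0.75,0],"turn": [0,0,0],"gripper": 0},
  {"xyz": [0.42,-0.75,0],"turn": [0,0,0],"gripper": 0},
  {"xyz": [0.42,-0.74,0],"turn": [0,0,0],"gripper": 0},
  {"xyz": [0,0,0],"turn": [0,0,-0.92],"gripper": 0},
  {"xyz": [0,0,0],"turn": [0,0,-0.92],"gripper": 0},
  {"xyz": [0,0,0],"turn": [0,0,-0.92],"gripper": 0},
  {"xyz": [0,0,0],"turn": [0,0,-0.92],"gripper": 0},
  {"xyz": [0,0,0],"turn": [0,0,-0.92],"gripper": 0},
  {"xyz": [0,0,0.2],"turn": [0,0,-0.92],"gripper": 0},
  {"xyz": [0,0,0.2],"turn": [0,0,-0.92],"gripper": 0},
  {"xyz": [0,0,0.3],"turn": [0,0,-0.92],"gripper": 0},
  {"xyz": [0,0,0.3],"turn": [0,0,-0.92],"gripper": 0},
  {"xyz": [0,0,0.3],"turn": [0,0,-0.92],"gripper": 0},
  {"xyz": [0,0,0.3],"turn": [0,0,0],"gripper": 0},
  {"xyz": [0,0,0],"turn": [0,0,0],"gripper": 0},
])

```text
time_s: 12.27
position: [0.4145, 0.2127, 0.1852]
tool_rot: [[-0.734, 0.68, -0.005], [0.68, 0.734, -0.001], [0.003, -0.004, -1.0]]
ft_force: [-0.6, -0.7, -0.5]
grip_width: 0.0428
```

```bash
python3 - <<'E'
from h import *
plan((416.7,212.9,101,137))
E
```

```text
t 12.27 at [414.5 212.7 185.2] yaw 137.19 w 42.8 F [-0.6 -0.7 -0.5] tilt [ 0.003  -0.0043]
(416.7, 212.9, 101, 137) shift(before turn) [-0.04  0.04  2.11] turn 0.04 shift(after) [-0.04  0.04  2.11]
```

>>> step_arm([
  {"xyz": [-0.04,0.04,0.4],"turn": [0,0,0],"gripper": 0},
  {"xyz": [0,0,0.5],"turn": [0,0,0],"gripper": 0},
  {"xyz": [0,0,0.5],"turn": [0,0,0],"gripper": 0},
  {"xyz": [0,0,0.4],"turn": [0,0,0],"gripper": 0},
  {"xyz": [0,0,0.3],"turn": [0,0,0],"gripper": 0},
  {"xyz": [0,0,0],"turn": [0,0,0],"gripper": -1},
  {"xyz": [0,0,0],"turn": [0,0,0],"gripper": -1},
  {"xyz": [0,0,0],"turn": [0,0,0],"gripper": -1},
  {"xyz": [0,0,0],"turn": [0,0,0],"gripper": -1},
  {"xyz": [0,0,0],"turn": [0,0,0],"gripper": -1},
  {"xyz": [0,0,0],"turn": [0,0,0],"gripper": -1},
])

```text
time_s: 13.18
position: [0.4182, 0.2132, 0.1042]
tool_rot: [[-0.734, 0.679, 0.001], [0.679, 0.734, 0.0], [-0.001, 0.001, -1.0]]
ft_force: [-0.1, 0.1, -0.3]
grip_width: 0.0109
```

>>> step_arm([
  {"xyz": [0,0,-0.5],"turn": [0,0,0],"gripper": -1},
  {"xyz": [0,0,-0.7],"turn": [0,0,0],"gripper": -1},
  {"xyz": [0,0,-0.75],"turn": [0,0,0.12],"gripper": -1},
  {"xyz": [0,0,-0.7],"turn": [0,0,0.9],"gripper": -1},
  {"xyz": [0,0,0],"turn": [0,0,0.9],"gripper": -1},
  {"xyz": [0,0,0],"turn": [0,0,0.9],"gripper": -1},
  {"xyz": [0,0,0],"turn": [0,0,0.9],"gripper": -1},
  {"xyz": [0,0,0],"turn": [0,0,0.9],"gripper": -1},
  {"xyz": [0,0,0],"turn": [0,0,0.9],"gripper": -1},
  {"xyz": [0,0,0],"turn": [0,0,0.9],"gripper": -1},
  {"xyz": [0,0,0],"turn": [0,0,0.9],"gripper": -1},
  {"xyz": [0,0,0],"turn": [0,0,0.9],"gripper": -1},
  {"xyz": [0,0,0],"turn": [0,0,0.9],"gripper": -1},
  {"xyz": [0,0,0],"turn": [0,0,0],"gripper": -1},
])

```text
time_s: 14.35
position: [0.4179, 0.2131, 0.21]
tool_rot: [[-0.092, 0.996, 0.0], [0.996, 0.092, -0.0], [-0.0, 0.0, -1.0]]
ft_force: [0.4, 0.2, -0.6]
grip_width: 0.0114
```

```bash
python3 - <<'E'
from h import *
plan((470,99.6,207,95),(593,110.5,207,95))
E
```

```text
t 14.35 at [417.9 213.1 210. ] yaw 95.25 w 11.4 F [ 0.4  0.2 -0.6] tilt [-0.      0.0001]
(470, 99.6, 207, 95) shift(before turn) [-2.94  1.04  0.07] turn 0.06 shift(after) [-2.94  1.05  0.07]
(593, 110.5, 207, 95) shift(before turn) [ 0.    3.09 -0.  ] turn 0.0 shift(after) [ 0.    3.09 -0.  ]
```

>>> step_arm([
  {"xyz": [-0.5,0.2,0],"turn": [0,0,0.06],"gripper": -1},
  {"xyz": [-0.6,0.2,0],"turn": [0,0,0],"gripper": -1},
  {"xyz": [-0.6,0.2,0],"turn": [0,0,0],"gripper": -1},
  {"xyz": [-0.6,0.2,0],"turn": [0,0,0],"gripper": -1},
  {"xyz": [-0.4,0.15,0],"turn": [0,0,0],"gripper": -1},
  {"xyz": [-0.24,0.1,0],"turn": [0,0,0],"gripper": -1},
  {"xyz": [0,0,0],"turn": [0,0,0],"gripper": -1},
  {"xyz": [0,0,0],"turn": [0,0,0],"gripper": -1},
])

```text
time_s: 15.02
position: [0.4703, 0.1, 0.2097]
tool_rot: [[-0.09, 0.996, -0.0], [0.996, 0.09, 0.0], [0.0, -0.0, -1.0]]
ft_force: [0.5, 0.4, -0.2]
grip_width: 0.0115
```

```bash
python3 - <<'E'
from h import *
plan((470,99.6,210,95),(593,110.5,210,95))
E
```

```text
t 15.02 at [470.3 100.  209.7] yaw 95.14 w 11.5 F [ 0.5  0.4 -0.2] tilt [ 0.0003 -0.0003]
(470, 99.6, 210, 95) shift(before turn) [-0.01 -0.01 -0.01] turn 0.03 shift(after) [-0.01 -0.01 -0.01]
(593, 110.5, 210, 95) shift(before turn) [ 0.    3.09 -0.  ] turn 0.0 shift(after) [ 0.    3.09 -0.  ]
```

Thread, lower, release, retreat, and go toward the third.

>>> step_arm([
  {"xyz": [-0.01,0.3,0],"turn": [0,0,0.03],"gripper": -1},
  {"xyz": [0,0.46,0],"turn": [0,0,0],"gripper": -1},
  {"xyz": [0,0.46,0],"turn": [0,0,0],"gripper": -1},
  {"xyz": [0,0.46,0],"turn": [0,0,0],"gripper": -1},
  {"xyz": [0,0.46,0],"turn": [0,0,0],"gripper": -1},
  {"xyz": [0,0.46,0],"turn": [0,0,0],"gripper": -1},
  {"xyz": [0,0.46,0],"turn": [0,0,0],"gripper": -1},
  {"xyz": [0,0,0],"turn": [0,0,0],"gripper": -1},
  {"xyz": [0,0,0.2],"turn": [0,0,0],"gripper": -1},
  {"xyz": [0,0,0.15],"turn": [0,0,0],"gripper": -1},
  {"xyz": [0,0,0.12],"turn": [0,0,0],"gripper": -1},
  {"xyz": [0,0,0],"turn": [0,0,0],"gripper": -1},
  {"xyz": [0,0,0],"turn": [0,0,0],"gripper": -1},
])

```text
time_s: 16.1
position: [0.5918, 0.1101, 0.1912]
tool_rot: [[-0.087, 0.996, 0.0], [0.996, 0.087, -0.0], [-0.0, 0.0, -1.0]]
ft_force: [0.2, -0.6, 2.1]
grip_width: 0.0114
```

>>> step_arm([
  {"xyz": [0,0,0],"turn": [0,0,0],"gripper": -0.7},
  {"xyz": [0,0,0],"turn": [0,0,0],"gripper": -0.5},
  {"xyz": [0,0,0],"turn": [0,0,0],"gripper": -0.3},
  {"xyz": [0,0,0],"turn": [0,0,0],"gripper": -0.2},
  {"xyz": [0,0,-0.3],"turn": [0,0,0],"gripper": -0.2},
  {"xyz": [0,0,-0.6],"turn": [0,0,0],"gripper": -0.2},
  {"xyz": [0,0,-0.6],"turn": [0,0,0],"gripper": -0.2},
  {"xyz": [0,0,-0.1],"turn": [0,0,0],"gripper": 0},
])

```text
time_s: 16.77
position: [0.5935, 0.1101, 0.259]
tool_rot: [[-0.087, 0.996, 0.007], [0.996, 0.087, -0.0], [-0.001, 0.007, -1.0]]
ft_force: [0.1, 0.3, 1.1]
grip_width: 0.0425
```

```bash
python3 - <<'E'
from h import *
plan((523.5,259,250,74),(523.5,259,101,74))
E
```

```text
t 16.77 at [593.5 110.1 259. ] yaw 94.99 w 42.5 F [0.1 0.3 1.1] tilt [-0.0006  0.0065]
(523.5, 259, 250, 74) shift(before turn) [ 3.86 -1.42  0.23] turn 4.58 shift(after) [ 3.1  -2.71  0.23]
(523.5, 259, 101, 74) shift(before turn) [0.   0.   3.72] turn 0.0 shift(after) [0.   0.   3.72]
```

>>> step_arm([
  {"xyz": [0.77,-0.28,0],"turn": [0,0,0],"gripper": 0},
  {"xyz": [0.77,-0.28,0],"turn": [0,0,0],"gripper": 0},
  {"xyz": [0.77,-0.28,0],"turn": [0,0,0],"gripper": 0},
  {"xyz": [0.77,-0.28,0],"turn": [0,0,0],"gripper": 0},
  {"xyz": [0.78,-0.3,0],"turn": [0,0,0],"gripper": 0},
  {"xyz": [0,0,0.4],"turn": [0,0,0.92],"gripper": 0},
  {"xyz": [0,0,0.4],"turn": [0,0,0.92],"gripper": 0},
  {"xyz": [0,0,0.4],"turn": [0,0,0.92],"gripper": 0},
  {"xyz": [0,0,0.4],"turn": [0,0,0.92],"gripper": 0},
  {"xyz": [0,0,0.4],"turn": [0,0,0.9],"gripper": 0},
  {"xyz": [0,0,0],"turn": [0,0,0],"gripper": 0},
  {"xyz": [0,0,0],"turn": [0,0,0],"gripper": 0},
])

```text
time_s: 17.77
position: [0.5222, 0.2589, 0.1745]
tool_rot: [[0.274, 0.962, -0.002], [0.962, -0.274, -0.0], [-0.001, -0.001, -1.0]]
ft_force: [0.6, -0.6, 0.4]
grip_width: 0.0429
```

```bash
python3 - <<'E'
from h import *
plan((523.5,259,102,74))
E
```

```text
t 17.77 at [522.2 258.9 174.5] yaw 74.11 w 42.9 F [ 0.6 -0.6  0.4] tilt [-0.0009 -0.0015]
(523.5, 259, 102, 74) shift(before turn) [0.01 0.03 1.81] turn 0.02 shift(after) [0.01 0.03 1.81]
```

>>> step_arm([
  {"xyz": [0.01,0.03,0.4],"turn": [0,0,0],"gripper": 0},
  {"xyz": [0,0,0.5],"turn": [0,0,0],"gripper": 0},
  {"xyz": [0,0,0.5],"turn": [0,0,0],"gripper": 0},
  {"xyz": [0,0,0.4],"turn": [0,0,0],"gripper": 0},
  {"xyz": [0,0,0],"turn": [0,0,0],"gripper": 0},
  {"xyz": [0,0,0],"turn": [0,0,0],"gripper": -1},
  {"xyz": [0,0,0],"turn": [0,0,0],"gripper": -1},
  {"xyz": [0,0,0],"turn": [0,0,0],"gripper": -1},
  {"xyz": [0,0,0],"turn": [0,0,0],"gripper": -1},
  {"xyz": [0,0,0],"turn": [0,0,0],"gripper": -1},
  {"xyz": [0,0,0],"turn": [0,0,0],"gripper": -1},
])

```text
time_s: 18.68
position: [0.5245, 0.2593, 0.1046]
tool_rot: [[0.275, 0.961, 0.003], [0.961, -0.275, 0.001], [0.002, 0.003, -1.0]]
ft_force: [-0.1, 0.9, 7.0]
grip_width: 0.0111
```

>>> step_arm([
  {"xyz": [0,0,-0.5],"turn": [0,0,0],"gripper": -1},
  {"xyz": [0,0,-0.7],"turn": [0,0,0],"gripper": -1},
  {"xyz": [0,0,-0.75],"turn": [0,0,0],"gripper": -1},
  {"xyz": [0,0,-0.7],"turn": [0,0,-0.9],"gripper": -1},
  {"xyz": [0,0,0],"turn": [0,0,-0.9],"gripper": -1},
  {"xyz": [0,0,0],"turn": [0,0,-0.9],"gripper": -1},
  {"xyz": [0,0,0],"turn": [0,0,-0.9],"gripper": -1},
  {"xyz": [0,0,0],"turn": [0,0,-0.9],"gripper": -1},
  {"xyz": [0,0,0],"turn": [0,0,0],"gripper": -1},
  {"xyz": [0,0,0],"turn": [0,0,0],"gripper": -1},
])

```text
time_s: 19.52
position: [0.5236, 0.2589, 0.2091]
tool_rot: [[-0.079, 0.997, 0.0], [0.997, 0.079, -0.0], [-0.0, 0.0, -1.0]]
ft_force: [0.3, -0.0, -1.0]
grip_width: 0.0115
```

```bash
python3 - <<'E'
from h import *
plan((467,99.4,209,95),(551,106.8,209,95))
E
```

```text
t 19.52 at [523.6 258.9 209.1] yaw 94.51 w 11.5 F [ 0.3 -0.  -1. ] tilt [-0.  0.]
(467, 99.4, 209, 95) shift(before turn) [-3.86 -1.72  0.  ] turn -0.11 shift(after) [-3.85 -1.76  0.  ]
(551, 106.8, 209, 95) shift(before turn) [ 0.    2.11 -0.  ] turn 0.0 shift(after) [ 0.    2.11 -0.  ]
```

>>> step_arm([
  {"xyz": [0,-0.6,0],"turn": [0,0,-0.11],"gripper": -1},
  {"xyz": [-0.4,-0.6,0],"turn": [0,0,0],"gripper": -1},
  {"xyz": [-0.65,-0.4,0],"turn": [0,0,0],"gripper": -1},
  {"xyz": [-0.7,-0.15,0],"turn": [0,0,0],"gripper": -1},
  {"xyz": [-0.7,-0.01,0],"turn": [0,0,0],"gripper": -1},
  {"xyz": [-0.7,0,-0.02],"turn": [0,0,0],"gripper": -1},
  {"xyz": [-0.5,0,0],"turn": [0,0,0],"gripper": -1},
  {"xyz": [-0.2,0,0],"turn": [0,0,0],"gripper": -1},
  {"xyz": [0,0,0],"turn": [0,0,0],"gripper": -1},
  {"xyz": [0,0,0],"turn": [0,0,0],"gripper": -1},
])

```text
time_s: 20.35
position: [0.4673, 0.0999, 0.2098]
tool_rot: [[-0.088, 0.996, 0.0], [0.996, 0.088, 0.0], [0.0, 0.0, -1.0]]
ft_force: [-0.4, -0.1, -1.2]
grip_width: 0.0113
```

```bash
python3 - <<'E'
from h import *
plan((467,99.4,210,95),(551,106.8,210,95))
p,d,W,i=look('scene');cv2.imwrite('pics/s4.png',cv2.resize(p[150:290,200:360],None,fx=4,fy=4)[:,:,::-1])
E
```

```text
t 20.35 at [467.3  99.9 209.8] yaw 95.04 w 11.3 F [-0.4 -0.1 -1.2] tilt [0.0004 0.0001]
(467, 99.4, 210, 95) shift(before turn) [-0.01 -0.01 -0.  ] turn 0.01 shift(after) [-0.01 -0.01 -0.  ]
(551, 106.8, 210, 95) shift(before turn) [ 0.    2.11 -0.  ] turn 0.0 shift(after) [ 0.    2.11 -0.  ]
```

View pics/s4.png

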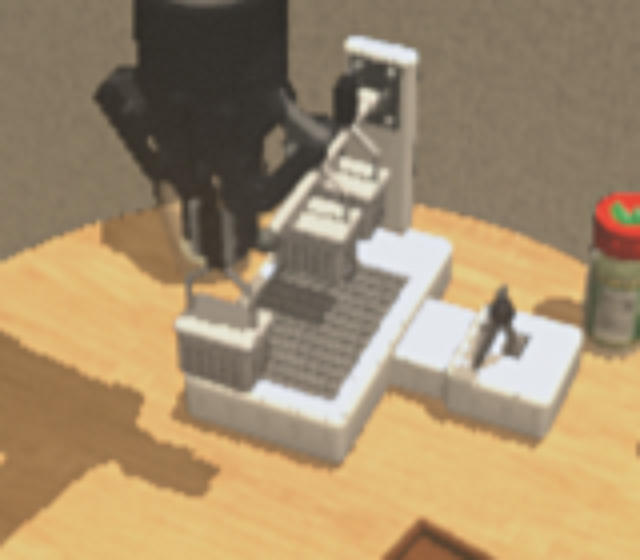

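>>> step_arm([
  {"xyz": [-0.01,0.3,0],"turn": [0,0,0],"gripper": -1},
  {"xyz": [0,0.45,0],"turn": [0,0,0],"gripper": -1},
  {"xyz": [0,0.45,0],"turn": [0,0,0],"gripper": -1},
  {"xyz": [0,0.45,0],"turn": [0,0,0],"gripper": -1},
  {"xyz": [0,0.42,0],"turn": [0,0,0],"gripper": -1},
  {"xyz": [0,0,0],"turn": [0,0,0],"gripper": -1},
  {"xyz": [0,0,0],"turn": [0,0,0],"gripper": -1},
  {"xyz": [0,0,0.2],"turn": [0,0,0],"gripper": -1},
  {"xyz": [0,0,0.15],"turn": [0,0,0],"gripper": -1},
  {"xyz": [0,0,0.12],"turn": [0,0,0],"gripper": -1},
  {"xyz": [0,0,0],"turn": [0,0,0],"gripper": -1},
  {"xyz": [0,0,0],"turn": [0,0,0],"gripper": -1},
])

```text
time_s: 21.4
position: [0.5496, 0.1065, 0.1916]
tool_rot: [[-0.089, 0.996, 0.001], [0.996, 0.089, -0.0], [-0.0, 0.001, -1.0]]
ft_force: [-1.5, -0.1, 6.5]
grip_width: 0.0113
```

>>> step_arm([
  {"xyz": [0,0,0],"turn": [0,0,0],"gripper": -0.7},
  {"xyz": [0,0,0],"turn": [0,0,0],"gripper": -0.5},
  {"xyz": [0,0,0],"turn": [0,0,0],"gripper": -0.3},
  {"xyz": [0,0,0],"turn": [0,0,0],"gripper": -0.2},
  {"xyz": [0,0,-0.3],"turn": [0,0,0],"gripper": -0.2},
  {"xyz": [0,0,-0.6],"turn": [0,0,0],"gripper": -0.2},
  {"xyz": [0,0,-0.6],"turn": [0,0,0],"gripper": -0.2},
  {"xyz": [0,0,0],"turn": [0,0,0],"gripper": 0},
  {"xyz": [-0.7,0,0],"turn": [0,0,0],"gripper": 0},
  {"xyz": [-0.7,0,0],"turn": [0,0,0],"gripper": 0},
  {"xyz": [-0.7,0,0],"turn": [0,0,0],"gripper": 0},
  {"xyz": [-0.7,0,0],"turn": [0,0,0],"gripper": 0},
  {"xyz": [0,0,0],"turn": [0,0,0],"gripper": 0},
])

```text
time_s: 22.48
position: [0.5601, -0.009, 0.2502]
tool_rot: [[-0.085, 0.996, -0.001], [0.996, 0.085, -0.001], [-0.001, -0.001, -1.0]]
ft_force: [0.3, -0.6, 0.4]
grip_width: 0.043
```

```bash
python3 - <<'E'
from h import *
plan((588,-14.8,140,95),(588,-14.8,104,95))
p,d,W,i=look('top');z=W[...,2]
y=np.radians(5);R=np.array([[np.cos(y),np.sin(y)],[-np.sin(y),np.cos(y)]])
L=np.c_[(W[...,:2].reshape(-1,2)-[.67,.1173])@R.T,z.reshape(-1)]
print('lever cloud',L[(L[:,2]>.095)&(abs(L[:,0]+.055)<.06)&(abs(L[:,1]+.125)<.03)].mean(0).round(4))
m=(L[:,2]>.18)&(L[:,2]<.215)&(abs(L[:,0]+.08)<.07)&(abs(L[:,1])<.02);X=L[m]
for lo in(-.14,-.098,-.055):
    q=X[(X[:,0]>lo)&(X[:,0]<lo+.04)];print(len(q),q.mean(0) if len(q) else 0)
p,d,W,i=look('scene');cv2.imwrite('pics/s5.png',cv2.resize(p[130:270,220:380],None,fx=4,fy=4)[:,:,::-1])
E
```

```text
t 22.48 at [560.1  -9.  250.2] yaw 94.89 w 43.0 F [ 0.3 -0.6  0.4] tilt [-0.001  -0.0008]
(588, -14.8, 140, 95) shift(before turn) [-0.2   0.68  2.75] turn -0.02 shift(after) [-0.2   0.68  2.75]
(588, -14.8, 104, 95) shift(before turn) [0.  0.  0.9] turn 0.0 shift(after) [0.  0.  0.9]
lever cloud [-0.0995 -0.1215  0.5244]
46 [-0.12239438 -0.00020437  0.19671413]
48 [-8.03107637e-02  1.25498223e-04  1.96648333e-01]
49 [-3.69040438e-02 -1.49985548e-04  1.95786059e-01]
```

View pics/s5.png

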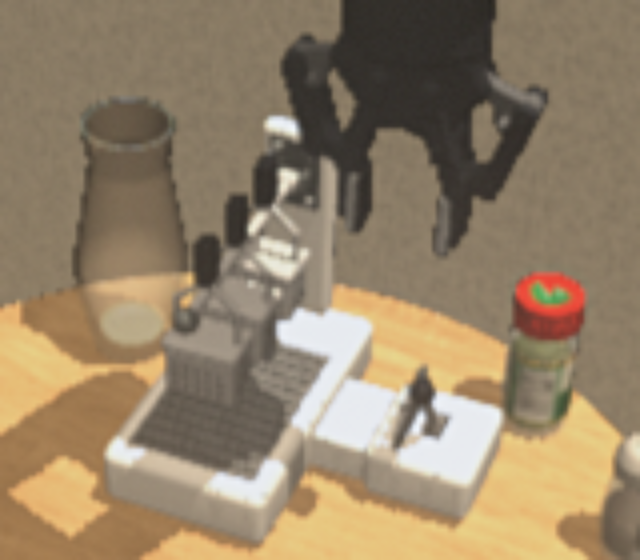

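>>> step_arm([
  {"xyz": [-0.1,0.34,0.5],"turn": [0,0,0],"gripper": 0},
  {"xyz": [-0.1,0.34,0.6],"turn": [0,0,0],"gripper": 0},
  {"xyz": [0,0,0.7],"turn": [0,0,0],"gripper": 0},
  {"xyz": [0,0,0.7],"turn": [0,0,0],"gripper": 0},
  {"xyz": [0,0,0.6],"turn": [0,0,0],"gripper": 0},
  {"xyz": [0,0,0.5],"turn": [0,0,0],"gripper": 0},
  {"xyz": [0,0,0],"turn": [0,0,0],"gripper": 0},
  {"xyz": [0,0,0],"turn": [0,0,0],"gripper": -1},
  {"xyz": [0,0,0],"turn": [0,0,0],"gripper": -1},
  {"xyz": [0,0,0],"turn": [0,0,0],"gripper": -1},
  {"xyz": [0,0,0],"turn": [0,0,0],"gripper": -1},
  {"xyz": [0,0,0],"turn": [0,0,0],"gripper": -1},
  {"xyz": [0,0,0],"turn": [0,0,0],"gripper": -1},
], squeeze=25)

```text
time_s: 23.67
position: [0.5897, -0.0145, 0.1091]
tool_rot: [[-0.089, 0.996, 0.006], [0.996, 0.089, -0.008], [-0.008, 0.006, -1.0]]
ft_force: [2.8, -20.4, -4.9]
grip_width: 0.0141
```

>>> step_arm([
  {"xyz": [-0.05,0,0],"turn": [0,0,0],"gripper": -1},
  {"xyz": [0,0.308,-0.168],"turn": [0,0,0],"gripper": -1},
  {"xyz": [0,0.333,-0.103],"turn": [0,0,0],"gripper": -1},
  {"xyz": [0,0.348,-0.035],"turn": [0,0,0],"gripper": -1},
  {"xyz": [0,0.348,0.035],"turn": [0,0,0],"gripper": -1},
  {"xyz": [0,0,0],"turn": [0,0,0],"gripper": -1},
  {"xyz": [0,0,0],"turn": [0,0,0],"gripper": -1},
])

```text
time_s: 24.25
position: [0.6431, -0.0101, 0.1203]
tool_rot: [[-0.089, 0.996, 0.006], [0.996, 0.089, -0.005], [-0.006, 0.005, -1.0]]
ft_force: [1.0, -10.8, 0.7]
grip_width: 0.0134
```

```bash
python3 - <<'E'
from h import *
y=np.radians(5);t=np.array([-55+70*np.sin(.2),-125]);w=np.array([670,117.3])+[t[0]*np.cos(y)-t[1]*np.sin(y),t[0]*np.sin(y)+t[1]*np.cos(y)]
plan((w[0],w[1],44+70*np.cos(.2)))
E
```

```text
t 24.25 at [643.1 -10.1 120.3] yaw 95.1 w 13.4 F [  1.  -10.8   0.7] tilt [-0.0057  0.0053]
(np.float64(639.9576928292146), np.float64(-10.805840996525731), np.float64(112.60466044888692)) shift(before turn) [-0.01 -0.08  0.19] turn 0.0 shift(after) [-0.01 -0.08  0.19]
```

>>> step_arm([
  {"xyz": [0,-0.05,0],"turn": [0,0,0],"gripper": -1},
  {"xyz": [0,0,0],"turn": [0,0,0],"gripper": -1},
  {"xyz": [0,0,0],"turn": [0,0,0],"gripper": -0.5},
  {"xyz": [0,0,0],"turn": [0,0,0],"gripper": 0},
  {"xyz": [0,0,0],"turn": [0,0,0],"gripper": 0},
  {"xyz": [0,0,0],"turn": [0,0,0],"gripper": 0},
  {"xyz": [0,0,-0.5],"turn": [0,0,0],"gripper": 0},
  {"xyz": [0,0,-0.7],"turn": [0,0,0],"gripper": 0},
  {"xyz": [0,0,-0.7],"turn": [0,0,0],"gripper": 0},
  {"xyz": [0,0,0],"turn": [0,0,0],"gripper": 0},
])

```text
time_s: 25.08
position: [0.6409, -0.0078, 0.2]
tool_rot: [[-0.09, 0.996, 0.01], [0.996, 0.09, -0.002], [-0.003, 0.01, -1.0]]
ft_force: [0.9, 0.5, 0.3]
grip_width: 0.0431
```

```bash
python3 - <<'E'
from h import *
plan((637,-10.8,112))
p,d,W,i=look('scene');z=W[...,2]
y=np.radians(5);R=np.array([[np.cos(y),np.sin(y)],[-np.sin(y),np.cos(y)]])
L=np.c_[(W[...,:2].reshape(-1,2)-[.67,.1173])@R.T,z.reshape(-1)]
q=L[(L[:,2]>.104)&(L[:,2]<.124)&(abs(L[:,0]+.055)<.07)&(abs(L[:,1]+.125)<.02)];c=q.mean(0);print('lever ball front',len(q),c.round(4))
cv2.imwrite('pics/s6.png',cv2.resize(p[150:280,220:370],None,fx=4,fy=4)[:,:,::-1])
E
```

```text
t 25.08 at [640.9  -7.8 200. ] yaw 95.16 w 43.1 F [0.9 0.5 0.3] tilt [-0.0027  0.0097]
(637, -10.8, 112) shift(before turn) [-0.06 -0.1   2.2 ] turn 0.0 shift(after) [-0.06 -0.1   2.2 ]
lever ball front 39 [-0.0476 -0.1245  0.1158]
```

View pics/s6.png

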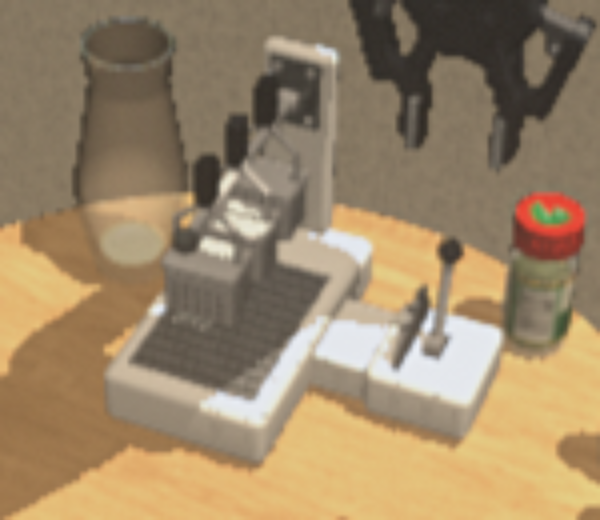

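>>> step_arm([
  {"xyz": [0,0,0],"turn": [0,0,0],"gripper": 0},
  {"xyz": [0,0,0],"turn": [0,0,0],"gripper": 0},
  {"xyz": [0,0,0],"turn": [0,0,0],"gripper": 0},
  {"xyz": [0,0,0],"turn": [0,0,0],"gripper": 0},
  {"xyz": [0,0,0],"turn": [0,0,0],"gripper": 0},
  {"xyz": [0,0,0],"turn": [0,0,0],"gripper": 0},
  {"xyz": [0,0,0],"turn": [0,0,0],"gripper": 0},
  {"xyz": [0,0,0],"turn": [0,0,0],"gripper": 0},
  {"xyz": [0,0,0],"turn": [0,0,0],"gripper": 0},
  {"xyz": [0,0,0],"turn": [0,0,0],"gripper": 0},
  {"xyz": [0,0,0],"turn": [0,0,0],"gripper": 0},
  {"xyz": [0,0,0],"turn": [0,0,0],"gripper": 0},
  {"xyz": [0,0,0],"turn": [0,0,0],"gripper": 0},
  {"xyz": [0,0,0],"turn": [0,0,0],"gripper": 0},
  {"xyz": [0,0,0],"turn": [0,0,0],"gripper": 0},
  {"xyz": [0,0,0],"turn": [0,0,0],"gripper": 0},
  {"xyz": [0,0,0],"turn": [0,0,0],"gripper": 0},
  {"xyz": [0,0,0],"turn": [0,0,0],"gripper": 0},
  {"xyz": [0,0,0],"turn": [0,0,0],"gripper": 0},
  {"xyz": [0,0,0],"turn": [0,0,0],"gripper": 0},
])

```text
time_s: 26.8
position: [0.6391, -0.008, 0.1938]
tool_rot: [[-0.089, 0.996, 0.0], [0.996, 0.089, 0.0], [0.0, 0.0, -1.0]]
ft_force: [-0.4, 0.7, 0.4]
grip_width: 0.0427
```

>>> step_arm([
  {"xyz": [0,0,0],"turn": [0,0,0],"gripper": 0},
  {"xyz": [0,0,0],"turn": [0,0,0],"gripper": 0},
  {"xyz": [0,0,0],"turn": [0,0,0],"gripper": 0},
  {"xyz": [0,0,0],"turn": [0,0,0],"gripper": 0},
  {"xyz": [0,0,0],"turn": [0,0,0],"gripper": 0},
  {"xyz": [0,0,0],"turn": [0,0,0],"gripper": 0},
  {"xyz": [0,0,0],"turn": [0,0,0],"gripper": 0},
  {"xyz": [0,0,0],"turn": [0,0,0],"gripper": 0},
  {"xyz": [0,0,0],"turn": [0,0,0],"gripper": 0},
  {"xyz": [0,0,0],"turn": [0,0,0],"gripper": 0},
  {"xyz": [0,0,0],"turn": [0,0,0],"gripper": 0},
  {"xyz": [0,0,0],"turn": [0,0,0],"gripper": 0},
  {"xyz": [0,0,0],"turn": [0,0,0],"gripper": 0},
  {"xyz": [0,0,0],"turn": [0,0,0],"gripper": 0},
  {"xyz": [0,0,0],"turn": [0,0,0],"gripper": 0},
  {"xyz": [0,0,0],"turn": [0,0,0],"gripper": 0},
  {"xyz": [0,0,0],"turn": [0,0,0],"gripper": 0},
  {"xyz": [0,0,0],"turn": [0,0,0],"gripper": 0},
  {"xyz": [0,0,0],"turn": [0,0,0],"gripper": 0},
  {"xyz": [0,0,0],"turn": [0,0,0],"gripper": 0},
])

```text
time_s: 28.47
position: [0.6391, -0.008, 0.1938]
tool_rot: [[-0.089, 0.996, -0.0], [0.996, 0.089, -0.0], [-0.0, -0.0, -1.0]]
ft_force: [0.7, 0.7, -0.3]
grip_width: 0.0425
```

>>> step_arm([
  {"xyz": [0,0,0],"turn": [0,0,0],"gripper": 0},
  {"xyz": [0,0,0],"turn": [0,0,0],"gripper": 0},
  {"xyz": [0,0,0],"turn": [0,0,0],"gripper": 0},
  {"xyz": [0,0,0],"turn": [0,0,0],"gripper": 0},
  {"xyz": [0,0,0],"turn": [0,0,0],"gripper": 0},
  {"xyz": [0,0,0],"turn": [0,0,0],"gripper": 0},
  {"xyz": [0,0,0],"turn": [0,0,0],"gripper": 0},
  {"xyz": [0,0,0],"turn": [0,0,0],"gripper": 0},
  {"xyz": [0,0,0],"turn": [0,0,0],"gripper": 0},
  {"xyz": [0,0,0],"turn": [0,0,0],"gripper": 0},
  {"xyz": [0,0,0],"turn": [0,0,0],"gripper": 0},
  {"xyz": [0,0,0],"turn": [0,0,0],"gripper": 0},
  {"xyz": [0,0,0],"turn": [0,0,0],"gripper": 0},
  {"xyz": [0,0,0],"turn": [0,0,0],"gripper": 0},
  {"xyz": [0,0,0],"turn": [0,0,0],"gripper": 0},
  {"xyz": [0,0,0],"turn": [0,0,0],"gripper": 0},
  {"xyz": [0,0,0],"turn": [0,0,0],"gripper": 0},
  {"xyz": [0,0,0],"turn": [0,0,0],"gripper": 0},
  {"xyz": [0,0,0],"turn": [0,0,0],"gripper": 0},
  {"xyz": [0,0,0],"turn": [0,0,0],"gripper": 0},
])

```text
time_s: 30.13
position: [0.6391, -0.008, 0.1938]
tool_rot: [[-0.089, 0.996, 0.0], [0.996, 0.089, -0.0], [-0.0, 0.0, -1.0]]
ft_force: [-0.5, 0.4, -0.2]
grip_width: 0.0429
```

```bash
python3 - <<'E'
from h import *
plan((639,-12,112,95))
E
```

```text
t 30.13 at [639.1  -8.  193.8] yaw 95.12 w 42.9 F [-0.5  0.4 -0.2] tilt [-0.  0.]
(639, -12, 112, 95) shift(before turn) [-0.1  -0.01  2.05] turn 0.03 shift(after) [-0.1  -0.01  2.05]
```

>>> step_arm([
  {"xyz": [-0.05,0,0.4],"turn": [0,0,0],"gripper": 0},
  {"xyz": [-0.05,0,0.5],"turn": [0,0,0],"gripper": 0},
  {"xyz": [0,0,0.5],"turn": [0,0,0],"gripper": 0},
  {"xyz": [0,0,0.4],"turn": [0,0,0],"gripper": 0},
  {"xyz": [0,0,0.25],"turn": [0,0,0],"gripper": 0},
  {"xyz": [0,0,0],"turn": [0,0,0],"gripper": 0},
  {"xyz": [0,0,0],"turn": [0,0,0],"gripper": -1},
  {"xyz": [0,0,0],"turn": [0,0,0],"gripper": -1},
  {"xyz": [0,0,0],"turn": [0,0,0],"gripper": -1},
  {"xyz": [0,0,0],"turn": [0,0,0],"gripper": -1},
  {"xyz": [0,0,0],"turn": [0,0,0],"gripper": -1},
  {"xyz": [0,0,0],"turn": [0,0,0],"gripper": -1},
  {"xyz": [0,-0.348,-0.035],"turn": [0,0,0],"gripper": -1},
  {"xyz": [0,-0.348,0.035],"turn": [0,0,0],"gripper": -1},
  {"xyz": [0,-0.333,0.103],"turn": [0,0,0],"gripper": -1},
  {"xyz": [0,-0.308,0.168],"turn": [0,0,0],"gripper": -1},
  {"xyz": [0,0,0],"turn": [0,0,0],"gripper": -1},
  {"xyz": [0,0,0],"turn": [0,0,0],"gripper": -1},
])

```text
time_s: 31.63
position: [0.5854, -0.0161, 0.1019]
tool_rot: [[-0.089, 0.996, -0.0], [0.996, 0.089, 0.001], [0.001, -0.0, -1.0]]
ft_force: [-5.6, 5.1, 4.4]
grip_width: 0.0138
```

```bash
python3 - <<'E'
from h import *
plan((586.7,-15.5,101.8,95))
E
```

```text
t 31.63 at [585.4 -16.1 101.9] yaw 95.13 w 13.8 F [-5.6  5.1  4.4] tilt [ 0.0009 -0.0003]
(586.7, -15.5, 101.8, 95) shift(before turn) [0.01 0.03 0.  ] turn 0.03 shift(after) [0.01 0.03 0.  ]
```

>>> step_arm([
  {"xyz": [0,0,0],"turn": [0,0,0],"gripper": -0.5},
  {"xyz": [0,0,0],"turn": [0,0,0],"gripper": 0},
  {"xyz": [0,0,0],"turn": [0,0,0],"gripper": 0},
  {"xyz": [0,0,0],"turn": [0,0,0],"gripper": 0},
  {"xyz": [0,0,-0.5],"turn": [0,0,0],"gripper": 0},
  {"xyz": [0,0,-0.8],"turn": [0,0,0],"gripper": 0},
  {"xyz": [0,0,-0.8],"turn": [0,0,0],"gripper": 0},
  {"xyz": [0,0,-0.8],"turn": [0,0,0],"gripper": 0},
  {"xyz": [0,0,-0.8],"turn": [0,0,0],"gripper": 0},
  {"xyz": [0,0,-0.3],"turn": [0,0,0],"gripper": 0},
  {"xyz": [0,0,0],"turn": [0,0,0],"gripper": 0},
])

```text
time_s: 32.55
position: [0.5871, -0.0171, 0.2645]
tool_rot: [[-0.089, 0.996, 0.007], [0.996, 0.089, -0.002], [-0.002, 0.007, -1.0]]
ft_force: [0.4, -0.3, 0.2]
grip_width: 0.043
```

```bash
cat >> h.py <<'E'
def stand(W):
    y=np.radians(5);R=np.array([[np.cos(y),np.sin(y)],[-np.sin(y),np.cos(y)]])
    return np.c_[(W[...,:2].reshape(-1,2)-[.67,.1173])@R.T,W[...,2].reshape(-1)]
def lever(W):
    L=stand(W);q=L[(L[:,2]>.09)&(L[:,2]<.124)&(abs(L[:,0]+.055)<.07)&(abs(L[:,1]+.125)<.02)];return len(q),q.mean(0).round(4)
def tray(p,W):
    hsv=cv2.cvtColor(np.ascontiguousarray(p),cv2.COLOR_RGB2HSV);z=W[...,2]
    m=(hsv[...,0]<15)&(hsv[...,1]>110)&(p.max(2)<170)&(z>-.003)&(z<.022)&(W[...,1]<.03)&(W[...,1]>-.26)&(W[...,0]>.3)&(W[...,0]<.55)
    m=cv2.morphologyEx(m.astype(np.uint8),cv2.MORPH_OPEN,np.ones((3,3)));n,l,st,_=cv2.connectedComponentsWithStats(m);k=1+st[1:,4].argmax()
    r=W[(l==k)&(z>.011)];return rect(W[l==k]),'rim',rect(r),len(r),st[k]
E
python3 - <<'E'
from h import *
plan((545.6,106.3,255,95),(545.6,106.3,191,95))
p,d,W,i=look('scene');print(lever(W),tray(p,W))
cv2.imwrite('pics/s7.png',p[:,:,::-1])
p,d=cv2.imread('pics/top0.png')[:,:,::-1],np.load('pics/top0.npy');i=cams.camera_info('top');print('t0',tray(p,cloud(d,i)))
p,d,W,i=look('top');print(tray(p,W))
cv2.imwrite('pics/t2.png',cv2.resize(p[120:370,150:405],None,fx=2.3,fy=2.3)[:,:,::-1])
E
```

```text
t 32.55 at [587.1 -17.1 264.5] yaw 95.12 w 43.0 F [ 0.4 -0.3  0.2] tilt [-0.0024  0.0065]
(545.6, 106.3, 255, 95) shift(before turn) [ 3.16 -0.76  0.24] turn 0.03 shift(after) [ 3.16 -0.77  0.24]
(545.6, 106.3, 191, 95) shift(before turn) [0.  0.  1.6] turn 0.0 shift(after) [0.  0.  1.6]
(36, array([-0.0986, -0.1246,  0.1061])) ((array([421.9, -86.6]), array([163.3, 118.7]), 82.1), 'rim', (array([421.9, -86.6]), array([163.3, 118.7]), 82.1), 495, array([ 276,  280,   90,   73, 3249], dtype=int32))
t0 ((array([425.3, -83. ]), array([158.6, 117.6]), 81.8), 'rim', (array([425.4, -81.9]), array([156.3, 117.6]), 81.8), 361, array([ 306,  236,   69,   58, 3109], dtype=int32))
((array([ 420.6, -115.8]), array([ 91.1, 118. ]), 81.9), 'rim', (array([ 420.6, -115.9]), array([ 88.1, 118.7]), 81.4), 151, array([ 333,  239,   44,   55, 1802], dtype=int32))
```

View pics/t2.png

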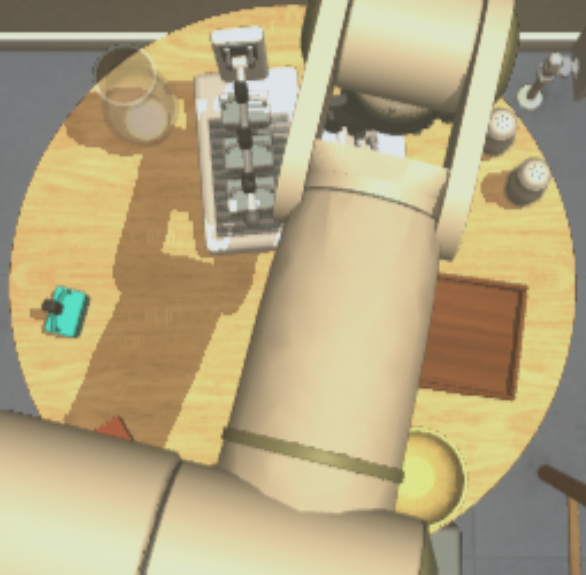

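>>> step_arm([
  {"xyz": [0.6,-0.13,0],"turn": [0,0,0],"gripper": 0},
  {"xyz": [0.7,-0.15,0],"turn": [0,0,0],"gripper": 0},
  {"xyz": [0.7,-0.15,0],"turn": [0,0,0],"gripper": 0},
  {"xyz": [0.7,-0.15,0],"turn": [0,0,0],"gripper": 0},
  {"xyz": [0.46,-0.11,0.1],"turn": [0,0,0],"gripper": 0},
  {"xyz": [0,0,0],"turn": [0,0,0],"gripper": 0},
  {"xyz": [0,0,0],"turn": [0,0,0],"gripper": 0},
])

```text
time_s: 33.23
position: [0.5468, 0.1072, 0.2554]
tool_rot: [[-0.091, 0.996, -0.003], [0.996, 0.091, -0.0], [0.0, -0.003, -1.0]]
ft_force: [-0.5, 0.0, 0.2]
grip_width: 0.0428
```

```bash
python3 - <<'E'
from h import *
plan((548.5,106.5,190,95))
E
```

```text
t 33.23 at [546.8 107.2 255.4] yaw 95.21 w 42.8 F [-0.5  0.   0.2] tilt [ 0.0001 -0.0031]
(548.5, 106.5, 190, 95) shift(before turn) [-0.02  0.04  1.63] turn 0.05 shift(after) [-0.02  0.04  1.63]
```

>>> step_arm([
  {"xyz": [-0.02,0.04,0.4],"turn": [0,0,0.05],"gripper": 0},
  {"xyz": [0,0,0.5],"turn": [0,0,0],"gripper": 0},
  {"xyz": [0,0,0.45],"turn": [0,0,0],"gripper": 0},
  {"xyz": [0,0,0.28],"turn": [0,0,0],"gripper": 0},
  {"xyz": [0,0,0],"turn": [0,0,0],"gripper": 0},
  {"xyz": [0,0,0],"turn": [0,0,0],"gripper": -1},
  {"xyz": [0,0,0],"turn": [0,0,0],"gripper": -1},
  {"xyz": [0,0,0],"turn": [0,0,0],"gripper": -1},
  {"xyz": [0,0,0],"turn": [0,0,0],"gripper": -1},
  {"xyz": [0,0,0],"turn": [0,0,0],"gripper": -1},
  {"xyz": [0,0,0],"turn": [0,0,0],"gripper": -1},
], squeeze=30)

```text
time_s: 34.15
position: [0.5494, 0.1061, 0.1924]
tool_rot: [[-0.085, 0.996, 0.002], [0.996, 0.085, -0.0], [-0.0, 0.002, -1.0]]
ft_force: [0.7, 0.7, 1.9]
grip_width: 0.0109
```

>>> step_arm([
  {"xyz": [0,0,-0.15],"turn": [0,0,0],"gripper": -1},
  {"xyz": [0,0,-0.2],"turn": [0,0,0],"gripper": -1},
  {"xyz": [0,0,-0.12],"turn": [0,0,0],"gripper": -1},
  {"xyz": [0,0,0],"turn": [0,0,0],"gripper": -1},
  {"xyz": [0,-0.3,0],"turn": [0,0,0],"gripper": -1},
  {"xyz": [0,-0.45,0],"turn": [0,0,0],"gripper": -1},
  {"xyz": [0,-0.45,0],"turn": [0,0,0],"gripper": -1},
  {"xyz": [0,-0.45,0],"turn": [0,0,0],"gripper": -1},
  {"xyz": [0,-0.45,0],"turn": [0,0,0],"gripper": -1},
  {"xyz": [0,0,-0.5],"turn": [0,0,0],"gripper": -1},
  {"xyz": [0,0,-0.5],"turn": [0,0,0],"gripper": -1},
  {"xyz": [0,0,0],"turn": [0,0,0],"gripper": -1},
])

```text
time_s: 35.15
position: [0.4663, 0.0988, 0.2539]
tool_rot: [[-0.085, 0.996, 0.006], [0.996, 0.085, -0.0], [-0.001, 0.006, -1.0]]
ft_force: [-0.4, 0.0, -0.8]
grip_width: 0.0115
```

```bash
python3 - <<'E'
from h import *
p,d,W,i=look('scene');print(tray(p,W))
L=stand(W);X=L[(L[:,2]>.18)&(L[:,2]<.215)&(abs(L[:,0]+.06)<.06)&(abs(L[:,1])<.02)];print(len(X),np.percentile(X[:,0],[5,50,95]),np.abs(X[:,1]).max())
plan((415.3,-134.1,250,-8),(415.3,-134.1,110,-8))
cv2.imwrite('pics/s8.png',cv2.resize(p[150:320,200:360],None,fx=3.5,fy=3.5)[:,:,::-1])
E
```

```text
((array([423.4, -85.9]), array([164.4, 121.4]), 81.7), 'rim', (array([423.4, -85.8]), array([164.2, 121.4]), 81.7), 482, array([ 276,  280,   90,   73, 3233], dtype=int32))
112 [-0.08890201 -0.04593923 -0.03343415] 0.007837603608365447
t 35.2 at [465.9  98.9 252. ] yaw 94.9 w 11.7 F [-0.4 -0.1 -1.5] tilt [-0.0005  0.0037]
(415.3, -134.1, 250, -8) shift(before turn) [-5.69 -1.76  0.05] turn -16.82 shift(after) [ 0.44 -5.94  0.05]
(415.3, -134.1, 110, -8) shift(before turn) [0.  0.  3.5] turn 0.0 shift(after) [0.  0.  3.5]
```

View pics/s8.png

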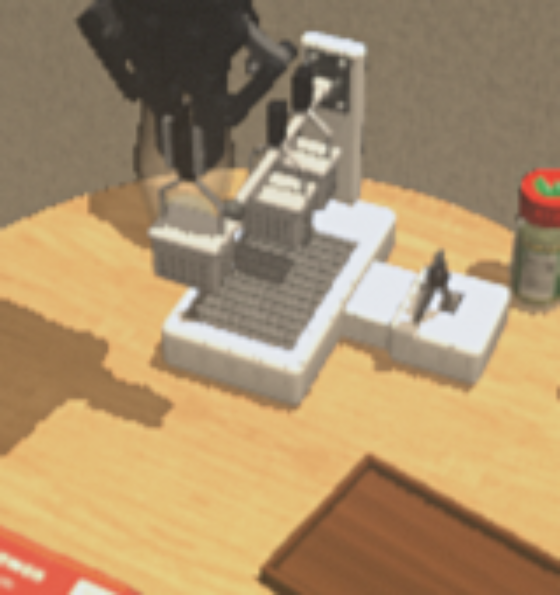

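>>> step_arm([
  {"xyz": [-0.71,-0.22,0],"turn": [0,0,0],"gripper": -1},
  {"xyz": [-0.71,-0.22,0],"turn": [0,0,0],"gripper": -1},
  {"xyz": [-0.71,-0.22,0],"turn": [0,0,0],"gripper": -1},
  {"xyz": [-0.71,-0.22,0],"turn": [0,0,0],"gripper": -1},
  {"xyz": [-0.71,-0.22,0],"turn": [0,0,0],"gripper": -1},
  {"xyz": [-0.71,-0.22,0],"turn": [0,0,0],"gripper": -1},
  {"xyz": [-0.71,-0.22,0],"turn": [0,0,0],"gripper": -1},
  {"xyz": [-0.71,-0.22,0],"turn": [0,0,0],"gripper": -1},
  {"xyz": [0,0,0],"turn": [0,0,0.9],"gripper": -1},
  {"xyz": [0,0,0],"turn": [0,0,0.98],"gripper": -1},
  {"xyz": [0,0,0],"turn": [0,0,0.98],"gripper": -1},
  {"xyz": [0,0,0],"turn": [0,0,0.98],"gripper": -1},
  {"xyz": [0,0,0],"turn": [0,0,0.98],"gripper": -1},
  {"xyz": [0,0,0],"turn": [0,0,0.98],"gripper": -1},
  {"xyz": [0,0,0],"turn": [0,0,0.98],"gripper": -1},
  {"xyz": [0,0,0],"turn": [0,0,0.98],"gripper": -1},
  {"xyz": [0,0,0],"turn": [0,0,0.98],"gripper": -1},
  {"xyz": [0,0,0],"turn": [0,0,0.98],"gripper": -1},
])

```text
time_s: 36.7
position: [0.4143, -0.1333, 0.2494]
tool_rot: [[0.641, 0.767, -0.002], [0.767, -0.641, 0.001], [-0.0, -0.002, -1.0]]
ft_force: [-0.2, 0.3, -1.9]
grip_width: 0.011
```

>>> step_arm([
  {"xyz": [0,0,0],"turn": [0,0,0.98],"gripper": -1},
  {"xyz": [0,0,0],"turn": [0,0,0.98],"gripper": -1},
  {"xyz": [0,0,0],"turn": [0,0,0.98],"gripper": -1},
  {"xyz": [0,0,0],"turn": [0,0,0.98],"gripper": -1},
  {"xyz": [0,0,0],"turn": [0,0,0.98],"gripper": -1},
  {"xyz": [0,0,0],"turn": [0,0,0.98],"gripper": -1},
  {"xyz": [0,0,0],"turn": [0,0,0.98],"gripper": -1},
  {"xyz": [0,0,0],"turn": [0,0,0.98],"gripper": -1},
  {"xyz": [0,0,0],"turn": [0,0,0.98],"gripper": -1},
  {"xyz": [0,0,0],"turn": [0,0,0.98],"gripper": -1},
  {"xyz": [0,0,0],"turn": [0,0,0.98],"gripper": -1},
  {"xyz": [0,0,0],"turn": [0,0,0.98],"gripper": -1},
  {"xyz": [0,0,0],"turn": [0,0,0.98],"gripper": -1},
  {"xyz": [0,0,0],"turn": [0,0,0],"gripper": -1},
  {"xyz": [0,0,0],"turn": [0,0,0],"gripper": -1},
])

```text
time_s: 37.95
position: [0.4144, -0.1334, 0.2498]
tool_rot: [[0.99, -0.138, -0.001], [-0.138, -0.99, 0.001], [-0.001, -0.001, -1.0]]
ft_force: [0.1, 0.3, -2.2]
grip_width: 0.0114
```

```bash
python3 - <<'E'
from h import *
plan((416,-133.7,112,-8))
E
```

```text
t 37.95 at [ 414.4 -133.4  249.8] yaw -7.92 w 11.4 F [ 0.1  0.3 -2.2] tilt [-0.0013 -0.0006]
(416, -133.7, 112, -8) shift(before turn) [0.04 0.   3.44] turn 0.02 shift(after) [0.04 0.   3.44]
```

>>> step_arm([
  {"xyz": [0.04,0,0.6],"turn": [0,0,0],"gripper": -1},
  {"xyz": [0,0,0.7],"turn": [0,0,0],"gripper": -1},
  {"xyz": [0,0,0.7],"turn": [0,0,0],"gripper": -1},
  {"xyz": [0,0,0.6],"turn": [0,0,0],"gripper": -1},
  {"xyz": [0,0,0.4],"turn": [0,0,0],"gripper": -1},
  {"xyz": [0,0,0.25],"turn": [0,0,0],"gripper": -1},
  {"xyz": [0,0,0.15],"turn": [0,0,0],"gripper": -1},
  {"xyz": [0,0,0.05],"turn": [0,0,0],"gripper": -1},
  {"xyz": [0,0,0],"turn": [0,0,0],"gripper": -1},
  {"xyz": [0,0,0],"turn": [0,0,0],"gripper": -1},
])

```text
time_s: 38.78
position: [0.4165, -0.1339, 0.113]
tool_rot: [[0.99, -0.139, 0.001], [-0.139, -0.99, -0.001], [0.001, 0.0, -1.0]]
ft_force: [-0.3, 0.1, -0.2]
grip_width: 0.0113
```

>>> step_arm([
  {"xyz": [0,0,0.05],"turn": [0,0,0],"gripper": -1},
  {"xyz": [0,0,0],"turn": [0,0,0],"gripper": -1},
  {"xyz": [0,0,0],"turn": [0,0,0],"gripper": -1},
])

```text
time_s: 39.03
position: [0.4165, -0.1339, 0.1109]
tool_rot: [[0.99, -0.14, 0.001], [-0.14, -0.99, -0.001], [0.001, 0.0, -1.0]]
ft_force: [0.7, -0.1, 0.3]
grip_width: 0.0113
```

>>> step_arm([
  {"xyz": [0,0,0.04],"turn": [0,0,0],"gripper": -1},
  {"xyz": [0,0,0],"turn": [0,0,0],"gripper": -1},
  {"xyz": [0,0,0],"turn": [0,0,0],"gripper": -0.7},
  {"xyz": [0,0,0],"turn": [0,0,0],"gripper": -0.4},
  {"xyz": [0,0,0],"turn": [0,0,0],"gripper": -0.2},
  {"xyz": [0,0,0],"turn": [0,0,0],"gripper": 0},
  {"xyz": [0,0,-0.4],"turn": [0,0,0],"gripper": 0},
  {"xyz": [0,0,-0.8],"turn": [0,0,0],"gripper": 0},
  {"xyz": [0,0,-0.8],"turn": [0,0,0],"gripper": 0},
  {"xyz": [0,0,-0.9],"turn": [0,0,0],"gripper": 0},
  {"xyz": [0,0,-0.8],"turn": [0,0,-0.98],"gripper": 0},
  {"xyz": [0,0,0],"turn": [0,0,-0.98],"gripper": 0},
  {"xyz": [0,0,0],"turn": [0,0,-0.98],"gripper": 0},
  {"xyz": [0,0,0],"turn": [0,0,-0.98],"gripper": 0},
  {"xyz": [0,0,0],"turn": [0,0,-0.98],"gripper": 0},
  {"xyz": [0,0,0],"turn": [0,0,-0.98],"gripper": 0},
  {"xyz": [0,0,0],"turn": [0,0,-0.98],"gripper": 0},
  {"xyz": [0,0,0],"turn": [0,0,-0.98],"gripper": 0},
  {"xyz": [0,0,0],"turn": [0,0,-0.98],"gripper": 0},
  {"xyz": [0,0,0],"turn": [0,0,-0.98],"gripper": 0},
])

```text
time_s: 40.7
position: [0.4161, -0.1337, 0.2567]
tool_rot: [[0.798, 0.603, -0.001], [0.603, -0.798, 0.0], [-0.0, -0.001, -1.0]]
ft_force: [-0.3, -1.0, -0.5]
grip_width: 0.0427
```

>>> step_arm([
  {"xyz": [0,0,0],"turn": [0,0,-0.98],"gripper": 0},
  {"xyz": [0,0,0],"turn": [0,0,-0.98],"gripper": 0},
  {"xyz": [0,0,0],"turn": [0,0,-0.98],"gripper": 0},
  {"xyz": [0,0,0],"turn": [0,0,-0.98],"gripper": 0},
  {"xyz": [0,0,0],"turn": [0,0,-0.98],"gripper": 0},
  {"xyz": [0,0,0],"turn": [0,0,-0.98],"gripper": 0},
  {"xyz": [0,0,0],"turn": [0,0,-0.98],"gripper": 0},
  {"xyz": [0,0,0],"turn": [0,0,-0.98],"gripper": 0},
  {"xyz": [0,0,0],"turn": [0,0,-0.98],"gripper": 0},
  {"xyz": [0,0,0],"turn": [0,0,-0.98],"gripper": 0},
  {"xyz": [0,0,0],"turn": [0,0,-0.98],"gripper": 0},
  {"xyz": [0,0,0],"turn": [0,0,-0.98],"gripper": 0},
  {"xyz": [0,0,0],"turn": [0,0,-0.9],"gripper": 0},
  {"xyz": [0,0,0],"turn": [0,0,0],"gripper": 0},
  {"xyz": [0,0,0],"turn": [0,0,0],"gripper": 0},
])

```text
time_s: 41.95
position: [0.4161, -0.1337, 0.2568]
tool_rot: [[-0.083, 0.997, -0.0], [0.997, 0.083, 0.0], [0.0, -0.0, -1.0]]
ft_force: [-1.3, 0.1, -0.4]
grip_width: 0.0432
```

```bash
python3 - <<'E'
from h import *
p,d,W,i=look('scene');print(tray(p,W))
m=(np.hypot(W[...,0]-.416,W[...,1]+.134)<.05)&(W[...,2]>.06)&(W[...,2]<.135);print('placed tab',W[m].mean(0),W[m].max(0),m.sum())
L=stand(W);X=L[(L[:,2]>.18)&(L[:,2]<.215)&(abs(L[:,0]+.06)<.06)&(abs(L[:,1])<.02)]
for lo,hi in((-.11,-.062),(-.062,0)):
    q=X[(X[:,0]>lo)&(X[:,0]<hi)];print(len(q),q.mean(0).round(4))
plan((590.5,110.3,257,95),(590.5,110.3,191,95))
cv2.imwrite('pics/s9.png',cv2.resize(p[180:350,220:380],None,fx=3.5,fy=3.5)[:,:,::-1])
E
```

```text
((array([422. , -85.9]), array([164.4, 120.5]), 82.2), 'rim', (array([422. , -85.7]), array([164.3, 120.2]), 82.1), 499, array([ 276,  280,   91,   73, 2727], dtype=int32))
placed tab [ 0.41286825 -0.13165172  0.09849233] [ 0.43800992 -0.12389401  0.11927288] 136
54 [-0.0849 -0.0003  0.1919]
56 [-4.000e-02  1.000e-04  1.919e-01]
t 42.0 at [ 416.1 -133.7  256.9] yaw 94.76 w 42.8 F [-0.1 -0.1 -0.1] tilt [ 0.0002 -0.0003]
(590.5, 110.3, 257, 95) shift(before turn) [ 5.72  4.85 -0.  ] turn -0.05 shift(after) [ 5.7   4.87 -0.  ]
(590.5, 110.3, 191, 95) shift(before turn) [0.   0.   1.65] turn 0.0 shift(after) [0.   0.   1.65]
```

View pics/s9.png

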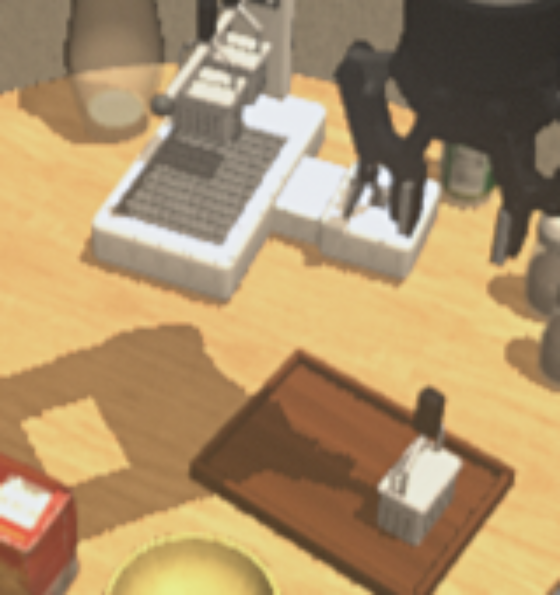

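>>> step_arm([
  {"xyz": [0.57,0.49,0],"turn": [0,0,0],"gripper": 0},
  {"xyz": [0.57,0.49,0],"turn": [0,0,0],"gripper": 0},
  {"xyz": [0.57,0.49,0],"turn": [0,0,0],"gripper": 0},
  {"xyz": [0.57,0.49,0],"turn": [0,0,0],"gripper": 0},
  {"xyz": [0.57,0.49,0],"turn": [0,0,0],"gripper": 0},
  {"xyz": [0.57,0.49,0],"turn": [0,0,0],"gripper": 0},
  {"xyz": [0.57,0.49,0],"turn": [0,0,0],"gripper": 0},
  {"xyz": [0.57,0.49,0],"turn": [0,0,0],"gripper": 0},
  {"xyz": [0.57,0.49,0],"turn": [0,0,0],"gripper": 0},
  {"xyz": [0.57,0.45,0],"turn": [0,0,-0.05],"gripper": 0},
  {"xyz": [0,0,0],"turn": [0,0,0],"gripper": 0},
  {"xyz": [0,0,0],"turn": [0,0,0],"gripper": 0},
])

```text
time_s: 43.0
position: [0.5907, 0.111, 0.2562]
tool_rot: [[-0.09, 0.996, -0.001], [0.996, 0.09, -0.0], [-0.0, -0.001, -1.0]]
ft_force: [-0.8, 0.1, 0.0]
grip_width: 0.0427
```

```bash
python3 - <<'E'
from h import *
plan((590.5,110.3,190,95))
E
```

```text
t 43.0 at [590.7 111.  256.2] yaw 95.15 w 42.7 F [-0.8  0.1  0. ] tilt [-0.    -0.001]
(590.5, 110.3, 190, 95) shift(before turn) [-0.02 -0.01  1.66] turn 0.03 shift(after) [-0.02 -0.01  1.66]
```

>>> step_arm([
  {"xyz": [-0.02,0,0.4],"turn": [0,0,0.03],"gripper": 0},
  {"xyz": [0,0,0.5],"turn": [0,0,0],"gripper": 0},
  {"xyz": [0,0,0.45],"turn": [0,0,0],"gripper": 0},
  {"xyz": [0,0,0.31],"turn": [0,0,0],"gripper": 0},
  {"xyz": [0,0,0],"turn": [0,0,0],"gripper": 0},
  {"xyz": [0,0,0],"turn": [0,0,0],"gripper": -1},
  {"xyz": [0,0,0],"turn": [0,0,0],"gripper": -1},
  {"xyz": [0,0,0],"turn": [0,0,0],"gripper": -1},
  {"xyz": [0,0,0],"turn": [0,0,0],"gripper": -1},
  {"xyz": [0,0,0],"turn": [0,0,0],"gripper": -1},
  {"xyz": [0,0,0],"turn": [0,0,0],"gripper": -1},
])

```text
time_s: 43.92
position: [0.5909, 0.1095, 0.1917]
tool_rot: [[-0.087, 0.996, 0.002], [0.996, 0.087, 0.0], [0.0, 0.002, -1.0]]
ft_force: [-0.1, 2.6, 6.6]
grip_width: 0.0114
```

>>> step_arm([
  {"xyz": [0,0,-0.15],"turn": [0,0,0],"gripper": -1},
  {"xyz": [0,0,-0.2],"turn": [0,0,0],"gripper": -1},
  {"xyz": [0,0,-0.12],"turn": [0,0,0],"gripper": -1},
  {"xyz": [0,0,0],"turn": [0,0,0],"gripper": -1},
  {"xyz": [0,-0.3,0],"turn": [0,0,0],"gripper": -1},
  {"xyz": [0,-0.45,0],"turn": [0,0,0],"gripper": -1},
  {"xyz": [0,-0.45,0],"turn": [0,0,0],"gripper": -1},
  {"xyz": [0,-0.45,0],"turn": [0,0,0],"gripper": -1},
  {"xyz": [0,-0.45,0],"turn": [0,0,0],"gripper": -1},
  {"xyz": [0,-0.5,0],"turn": [0,0,0],"gripper": -1},
  {"xyz": [0,-0.5,0],"turn": [0,0,0],"gripper": -1},
  {"xyz": [0,0,-0.5],"turn": [0,0,0],"gripper": -1},
  {"xyz": [0,0,-0.5],"turn": [0,0,0],"gripper": -1},
  {"xyz": [0,0,0],"turn": [0,0,0],"gripper": -1},
])

```text
time_s: 45.08
position: [0.4679, 0.0983, 0.2527]
tool_rot: [[-0.087, 0.996, 0.006], [0.996, 0.087, -0.0], [-0.001, 0.006, -1.0]]
ft_force: [0.6, 0.3, 0.1]
grip_width: 0.0115
```

```bash
python3 - <<'E'
from h import *
p,d,W,i=look('scene');print(tray(p,W))
m=(np.hypot(W[...,0]-.416,W[...,1]+.134)<.05)&(W[...,2]>.06)&(W[...,2]<.135);print('placed tab',W[m].mean(0),m.sum())
L=stand(W);X=L[(L[:,2]>.18)&(L[:,2]<.215)&(abs(L[:,0]+.06)<.06)&(abs(L[:,1])<.02)];print(len(X),X.mean(0))
plan((422.3,-86.,254,-8))
E
```

```text
((array([421.2, -86.2]), array([163.6, 118.7]), 81.6), 'rim', (array([419.7, -86.1]), array([163.2, 117. ]), 82.3), 456, array([ 276,  284,   90,   70, 2657], dtype=int32))
placed tab [ 0.41307769 -0.13162839  0.09828691] 137
59 [-4.05312696e-02 -8.97499829e-05  1.91656384e-01]
t 45.13 at [467.5  98.4 250.7] yaw 94.98 w 11.2 F [ 0.4  1.4 -1.9] tilt [-0.0006  0.0036]
(422.3, -86.0, 254, -8) shift(before turn) [-4.49 -1.53 -0.08] turn -16.8 shift(after) [ 0.48 -4.72 -0.08]
```

>>> step_arm([
  {"xyz": [-0.64,-0.22,0],"turn": [0,0,0],"gripper": -1},
  {"xyz": [-0.64,-0.22,0],"turn": [0,0,0],"gripper": -1},
  {"xyz": [-0.64,-0.22,0],"turn": [0,0,0],"gripper": -1},
  {"xyz": [-0.64,-0.22,0],"turn": [0,0,0],"gripper": -1},
  {"xyz": [-0.64,-0.22,0],"turn": [0,0,0],"gripper": -1},
  {"xyz": [-0.64,-0.22,0],"turn": [0,0,0],"gripper": -1},
  {"xyz": [-0.65,-0.21,0],"turn": [0,0,0],"gripper": -1},
  {"xyz": [0,0,0],"turn": [0,0,0.9],"gripper": -1},
  {"xyz": [0,0,0],"turn": [0,0,0.98],"gripper": -1},
  {"xyz": [0,0,0],"turn": [0,0,0.98],"gripper": -1},
  {"xyz": [0,0,0],"turn": [0,0,0.98],"gripper": -1},
  {"xyz": [0,0,0],"turn": [0,0,0.98],"gripper": -1},
  {"xyz": [0,0,0],"turn": [0,0,0.98],"gripper": -1},
  {"xyz": [0,0,0],"turn": [0,0,0.98],"gripper": -1},
  {"xyz": [0,0,0],"turn": [0,0,0.98],"gripper": -1},
  {"xyz": [0,0,0],"turn": [0,0,0.98],"gripper": -1},
  {"xyz": [0,0,0],"turn": [0,0,0.98],"gripper": -1},
])

```text
time_s: 46.55
position: [0.4213, -0.0857, 0.2482]
tool_rot: [[0.64, 0.768, -0.002], [0.768, -0.64, 0.001], [-0.001, -0.002, -1.0]]
ft_force: [0.2, -0.1, -1.1]
grip_width: 0.0113
```

>>> step_arm([
  {"xyz": [0,0,0],"turn": [0,0,0.98],"gripper": -1},
  {"xyz": [0,0,0],"turn": [0,0,0.98],"gripper": -1},
  {"xyz": [0,0,0],"turn": [0,0,0.98],"gripper": -1},
  {"xyz": [0,0,0],"turn": [0,0,0.98],"gripper": -1},
  {"xyz": [0,0,0],"turn": [0,0,0.98],"gripper": -1},
  {"xyz": [0,0,0],"turn": [0,0,0.98],"gripper": -1},
  {"xyz": [0,0,0],"turn": [0,0,0.98],"gripper": -1},
  {"xyz": [0,0,0],"turn": [0,0,0.98],"gripper": -1},
  {"xyz": [0,0,0],"turn": [0,0,0.98],"gripper": -1},
  {"xyz": [0,0,0],"turn": [0,0,0.98],"gripper": -1},
  {"xyz": [0,0,0],"turn": [0,0,0.98],"gripper": -1},
  {"xyz": [0,0,0],"turn": [0,0,0.98],"gripper": -1},
  {"xyz": [0,0,0],"turn": [0,0,0.98],"gripper": -1},
  {"xyz": [0,0,0],"turn": [0,0,0],"gripper": -1},
  {"xyz": [0,0,0],"turn": [0,0,0],"gripper": -1},
])

```text
time_s: 47.8
position: [0.4214, -0.0857, 0.2486]
tool_rot: [[0.991, -0.136, -0.001], [-0.136, -0.991, 0.001], [-0.001, -0.0, -1.0]]
ft_force: [-0.1, 0.3, -2.1]
grip_width: 0.0112
```

```bash
python3 - <<'E'
from h import *
plan((422.3,-86,110,-8))
E
```

```text
t 47.8 at [421.4 -85.7 248.6] yaw -7.83 w 11.2 F [-0.1  0.3 -2.1] tilt [-0.0014 -0.0004]
(422.3, -86, 110, -8) shift(before turn) [0.02 0.   3.46] turn 0.04 shift(after) [0.02 0.   3.46]
```

>>> step_arm([
  {"xyz": [0.02,0,0.6],"turn": [0,0,0],"gripper": -1},
  {"xyz": [0,0,0.7],"turn": [0,0,0],"gripper": -1},
  {"xyz": [0,0,0.7],"turn": [0,0,0],"gripper": -1},
  {"xyz": [0,0,0.6],"turn": [0,0,0],"gripper": -1},
  {"xyz": [0,0,0.4],"turn": [0,0,0],"gripper": -1},
  {"xyz": [0,0,0.25],"turn": [0,0,0],"gripper": -1},
  {"xyz": [0,0,0.15],"turn": [0,0,0],"gripper": -1},
  {"xyz": [0,0,0.06],"turn": [0,0,0],"gripper": -1},
  {"xyz": [0,0,0.03],"turn": [0,0,0],"gripper": -1},
  {"xyz": [0,0,0],"turn": [0,0,0],"gripper": -1},
  {"xyz": [0,0,0],"turn": [0,0,0],"gripper": -1},
])

```text
time_s: 48.72
position: [0.4225, -0.086, 0.1105]
tool_rot: [[0.991, -0.137, 0.001], [-0.137, -0.991, -0.001], [0.001, 0.0, -1.0]]
ft_force: [-2.0, 0.6, 6.7]
grip_width: 0.0113
```

>>> step_arm([
  {"xyz": [0,0,0],"turn": [0,0,0],"gripper": -0.7},
  {"xyz": [0,0,0],"turn": [0,0,0],"gripper": -0.4},
  {"xyz": [0,0,0],"turn": [0,0,0],"gripper": -0.2},
  {"xyz": [0,0,0],"turn": [0,0,0],"gripper": 0},
  {"xyz": [0,0,-0.4],"turn": [0,0,0],"gripper": 0},
  {"xyz": [0,0,-0.8],"turn": [0,0,0],"gripper": 0},
  {"xyz": [0,0,-0.8],"turn": [0,0,0],"gripper": 0},
  {"xyz": [0,0,-0.9],"turn": [0,0,0],"gripper": 0},
  {"xyz": [0,0,-0.8],"turn": [0,0,-0.98],"gripper": 0},
  {"xyz": [0,0,0],"turn": [0,0,-0.98],"gripper": 0},
  {"xyz": [0,0,0],"turn": [0,0,-0.98],"gripper": 0},
  {"xyz": [0,0,0],"turn": [0,0,-0.98],"gripper": 0},
  {"xyz": [0,0,0],"turn": [0,0,-0.98],"gripper": 0},
  {"xyz": [0,0,0],"turn": [0,0,-0.98],"gripper": 0},
  {"xyz": [0,0,0],"turn": [0,0,-0.98],"gripper": 0},
  {"xyz": [0,0,0],"turn": [0,0,-0.98],"gripper": 0},
  {"xyz": [0,0,0],"turn": [0,0,-0.98],"gripper": 0},
  {"xyz": [0,0,0],"turn": [0,0,-0.98],"gripper": 0},
])

```text
time_s: 50.22
position: [0.4224, -0.0859, 0.2577]
tool_rot: [[0.797, 0.604, -0.0], [0.604, -0.797, 0.0], [-0.0, -0.0, -1.0]]
ft_force: [0.1, -0.4, -1.2]
grip_width: 0.0427
```

>>> step_arm([
  {"xyz": [0,0,0],"turn": [0,0,-0.98],"gripper": 0},
  {"xyz": [0,0,0],"turn": [0,0,-0.98],"gripper": 0},
  {"xyz": [0,0,0],"turn": [0,0,-0.98],"gripper": 0},
  {"xyz": [0,0,0],"turn": [0,0,-0.98],"gripper": 0},
  {"xyz": [0,0,0],"turn": [0,0,-0.98],"gripper": 0},
  {"xyz": [0,0,0],"turn": [0,0,-0.98],"gripper": 0},
  {"xyz": [0,0,0],"turn": [0,0,-0.98],"gripper": 0},
  {"xyz": [0,0,0],"turn": [0,0,-0.98],"gripper": 0},
  {"xyz": [0,0,0],"turn": [0,0,-0.98],"gripper": 0},
  {"xyz": [0,0,0],"turn": [0,0,-0.98],"gripper": 0},
  {"xyz": [0,0,0],"turn": [0,0,-0.98],"gripper": 0},
  {"xyz": [0,0,0],"turn": [0,0,-0.98],"gripper": 0},
  {"xyz": [0,0,0],"turn": [0,0,-0.9],"gripper": 0},
  {"xyz": [0,0,0],"turn": [0,0,0],"gripper": 0},
  {"xyz": [0,0,0],"turn": [0,0,0],"gripper": 0},
])

```text
time_s: 51.47
position: [0.4224, -0.0859, 0.2577]
tool_rot: [[-0.085, 0.996, -0.0], [0.996, 0.085, 0.0], [0.0, -0.0, -1.0]]
ft_force: [-0.1, 0.8, -0.3]
grip_width: 0.0425
```

```bash
cat >> h.py <<'E'
def placed(W):
    for u in(-48,0,48):
        x,y=.422+u*.000139,-.0862+u*.00099
        m=(np.hypot(W[...,0]-x,W[...,1]-y)<.022)&(W[...,2]>.09)&(W[...,2]<.13);print(u,'tab',m.sum(),W[m].mean(0).round(4) if m.any() else '')
E
python3 - <<'E'
from h import *
p,d,W,i=look('scene');print(tray(p,W));placed(W)
plan((634,114.2,256,95),(634,114.2,190,95))
E
```

```text
((array([421. , -86.3]), array([163.2, 118.6]), 81.8), 'rim', (array([418.7, -85.7]), array([163.4, 114.6]), 82.2), 443, array([ 276,  283,   90,   70, 2032], dtype=int32))
-48 tab 97 [ 0.4141 -0.1321  0.1074]
0 tab 95 [ 0.42   -0.0843  0.1073]
48 tab 0 
t 51.52 at [422.4 -85.9 257.7] yaw 94.86 w 42.1 F [ 0.3 -0.   0.3] tilt [ 0.0001 -0.0001]
(634, 114.2, 256, 95) shift(before turn) [4.54 5.69 0.04] turn -0.03 shift(after) [4.52 5.71 0.04]
(634, 114.2, 190, 95) shift(before turn) [0.   0.   1.65] turn 0.0 shift(after) [0.   0.   1.65]
```

>>> step_arm([
  {"xyz": [0.45,0.57,0],"turn": [0,0,0],"gripper": 0},
  {"xyz": [0.45,0.57,0],"turn": [0,0,0],"gripper": 0},
  {"xyz": [0.45,0.57,0],"turn": [0,0,0],"gripper": 0},
  {"xyz": [0.45,0.57,0],"turn": [0,0,0],"gripper": 0},
  {"xyz": [0.45,0.57,0],"turn": [0,0,0],"gripper": 0},
  {"xyz": [0.45,0.57,0],"turn": [0,0,0],"gripper": 0},
  {"xyz": [0.45,0.57,0],"turn": [0,0,0],"gripper": 0},
  {"xyz": [0.45,0.57,0],"turn": [0,0,0],"gripper": 0},
  {"xyz": [0.45,0.57,0],"turn": [0,0,0],"gripper": 0},
  {"xyz": [0.45,0.55,0],"turn": [0,0,-0.03],"gripper": 0},
  {"xyz": [0,0,0],"turn": [0,0,0],"gripper": 0},
  {"xyz": [0,0,0],"turn": [0,0,0],"gripper": 0},
])

```text
time_s: 52.52
position: [0.6335, 0.114, 0.2567]
tool_rot: [[-0.089, 0.996, -0.001], [0.996, 0.089, -0.0], [0.0, -0.001, -1.0]]
ft_force: [0.1, 0.3, -0.1]
grip_width: 0.0429
```

```bash
python3 - <<'E'
from h import *
plan((633.5,114.2,190,95))
E
```

```text
t 52.52 at [633.5 114.  256.7] yaw 95.13 w 42.9 F [ 0.1  0.3 -0.1] tilt [ 0.     -0.0012]
(633.5, 114.2, 190, 95) shift(before turn) [0.   0.   1.67] turn 0.03 shift(after) [0.   0.   1.67]
```

>>> step_arm([
  {"xyz": [0,0,0.4],"turn": [0,0,0.03],"gripper": 0},
  {"xyz": [0,0,0.5],"turn": [0,0,0],"gripper": 0},
  {"xyz": [0,0,0.45],"turn": [0,0,0],"gripper": 0},
  {"xyz": [0,0,0.31],"turn": [0,0,0],"gripper": 0},
  {"xyz": [0,0,0],"turn": [0,0,0],"gripper": 0},
  {"xyz": [0,0,0],"turn": [0,0,0],"gripper": -1},
  {"xyz": [0,0,0],"turn": [0,0,0],"gripper": -1},
  {"xyz": [0,0,0],"turn": [0,0,0],"gripper": -1},
  {"xyz": [0,0,0],"turn": [0,0,0],"gripper": -1},
  {"xyz": [0,0,0],"turn": [0,0,0],"gripper": -1},
  {"xyz": [0,0,0],"turn": [0,0,0],"gripper": -1},
])

```text
time_s: 53.43
position: [0.6335, 0.1135, 0.1926]
tool_rot: [[-0.087, 0.996, 0.003], [0.996, 0.087, 0.0], [0.0, 0.003, -1.0]]
ft_force: [-0.1, 2.4, 5.8]
grip_width: 0.0115
```

>>> step_arm([
  {"xyz": [0,0,-0.15],"turn": [0,0,0],"gripper": -1},
  {"xyz": [0,0,-0.2],"turn": [0,0,0],"gripper": -1},
  {"xyz": [0,0,-0.12],"turn": [0,0,0],"gripper": -1},
  {"xyz": [0,0,0],"turn": [0,0,0],"gripper": -1},
  {"xyz": [0,-0.3,0],"turn": [0,0,0],"gripper": -1},
  {"xyz": [0,-0.49,0],"turn": [0,0,0],"gripper": -1},
  {"xyz": [0,-0.49,0],"turn": [0,0,0],"gripper": -1},
  {"xyz": [0,-0.49,0],"turn": [0,0,0],"gripper": -1},
  {"xyz": [0,-0.49,0],"turn": [0,0,0],"gripper": -1},
  {"xyz": [0,-0.49,0],"turn": [0,0,0],"gripper": -1},
  {"xyz": [0,-0.49,0],"turn": [0,0,0],"gripper": -1},
  {"xyz": [0,-0.49,0],"turn": [0,0,0],"gripper": -1},
  {"xyz": [0,-0.49,0],"turn": [0,0,0],"gripper": -1},
  {"xyz": [0,0,-0.5],"turn": [0,0,0],"gripper": -1},
  {"xyz": [0,0,-0.5],"turn": [0,0,0],"gripper": -1},
  {"xyz": [0,0,0],"turn": [0,0,0],"gripper": -1},
])

```text
time_s: 54.77
position: [0.4659, 0.0984, 0.2535]
tool_rot: [[-0.087, 0.996, 0.006], [0.996, 0.087, -0.0], [-0.001, 0.006, -1.0]]
ft_force: [0.4, 0.0, -0.6]
grip_width: 0.0115
```

```bash
python3 - <<'E'
from h import *
p,d,W,i=look('scene');print(tray(p,W));placed(W)
L=stand(W);X=L[(L[:,2]>.152)&(L[:,2]<.168)&(abs(L[:,0]+.08)<.05)&(abs(L[:,1])<.015)];print('rod',len(X),X[X[:,0]<-.09].mean(0),X[X[:,0]>-.07].mean(0))
plan((429,-39,254,-8))
E
```

```text
((array([426.1, -73.1]), array([163.1, 118.2]), 81.3), 'rim', (array([425.6, -73.3]), array([162.9, 118.1]), 81.6), 454, array([ 272,  277,   90,   71, 1972], dtype=int32))
-48 tab 88 [ 0.4178 -0.1193  0.1075]
0 tab 84 [ 0.4248 -0.0719  0.1071]
48 tab 0 
rod 95 [-1.09887260e-01  5.28185165e-05  1.63241038e-01] [-0.05074575  0.00019151  0.16291015]
t 54.82 at [465.5  98.4 251.6] yaw 94.98 w 11.4 F [ 0.3  0.7 -0.5] tilt [-0.0007  0.0037]
(429, -39, 254, -8) shift(before turn) [-3.34 -1.21 -0.06] turn -16.8 shift(after) [ 0.42 -3.53 -0.06]
```

>>> step_arm([
  {"xyz": [-0.5,-0.18,0],"turn": [0,0,0],"gripper": -1},
  {"xyz": [-0.5,-0.18,0],"turn": [0,0,0],"gripper": -1},
  {"xyz": [-0.5,-0.18,0],"turn": [0,0,0],"gripper": -1},
  {"xyz": [-0.5,-0.18,0],"turn": [0,0,0],"gripper": -1},
  {"xyz": [-0.5,-0.18,0],"turn": [0,0,0],"gripper": -1},
  {"xyz": [-0.53,-0.16,0],"turn": [0,0,0],"gripper": -1},
  {"xyz": [0,0,0],"turn": [0,0,0.9],"gripper": -1},
  {"xyz": [0,0,0],"turn": [0,0,0.98],"gripper": -1},
  {"xyz": [0,0,0],"turn": [0,0,0.98],"gripper": -1},
  {"xyz": [0,0,0],"turn": [0,0,0.98],"gripper": -1},
  {"xyz": [0,0,0],"turn": [0,0,0.98],"gripper": -1},
  {"xyz": [0,0,0],"turn": [0,0,0.98],"gripper": -1},
  {"xyz": [0,0,0],"turn": [0,0,0.98],"gripper": -1},
  {"xyz": [0,0,0],"turn": [0,0,0.98],"gripper": -1},
  {"xyz": [0,0,0],"turn": [0,0,0.98],"gripper": -1},
  {"xyz": [0,0,0],"turn": [0,0,0.98],"gripper": -1},
])

```text
time_s: 56.15
position: [0.4329, -0.0259, 0.249]
tool_rot: [[0.64, 0.768, -0.002], [0.768, -0.64, 0.001], [-0.001, -0.002, -1.0]]
ft_force: [-0.4, -0.4, -0.8]
grip_width: 0.0113
```

>>> step_arm([
  {"xyz": [0,0,0],"turn": [0,0,0.98],"gripper": -1},
  {"xyz": [0,0,0],"turn": [0,0,0.98],"gripper": -1},
  {"xyz": [0,0,0],"turn": [0,0,0.98],"gripper": -1},
  {"xyz": [0,0,0],"turn": [0,0,0.98],"gripper": -1},
  {"xyz": [0,0,0],"turn": [0,0,0.98],"gripper": -1},
  {"xyz": [0,0,0],"turn": [0,0,0.98],"gripper": -1},
  {"xyz": [0,0,0],"turn": [0,0,0.98],"gripper": -1},
  {"xyz": [0,0,0],"turn": [0,0,0.98],"gripper": -1},
  {"xyz": [0,0,0],"turn": [0,0,0.98],"gripper": -1},
  {"xyz": [0,0,0],"turn": [0,0,0.98],"gripper": -1},
  {"xyz": [0,0,0],"turn": [0,0,0.98],"gripper": -1},
  {"xyz": [0,0,0],"turn": [0,0,0.98],"gripper": -1},
  {"xyz": [0,0,0],"turn": [0,0,0.98],"gripper": -1},
  {"xyz": [0,0,0],"turn": [0,0,0],"gripper": -1},
  {"xyz": [0,0,0],"turn": [0,0,0],"gripper": -1},
])

```text
time_s: 57.4
position: [0.433, -0.0259, 0.2493]
tool_rot: [[0.991, -0.136, -0.001], [-0.136, -0.991, 0.0], [-0.002, -0.0, -1.0]]
ft_force: [0.9, -0.6, -0.9]
grip_width: 0.0115
```

```bash
python3 - <<'E'
from h import *
p,d,W,i=look('scene');print(tray(p,W));placed(W)
plan((434,-26,110,-8.5))
cv2.imwrite('pics/s10.png',cv2.resize(p[200:380,220:400],None,fx=3.3,fy=3.3)[:,:,::-1])
E
```

```text
((array([426.9, -72.5]), array([164.2, 118.7]), 80.6), 'rim', (array([426.6, -72.4]), array([164.2, 118.1]), 80.6), 453, array([ 272,  279,   90,   69, 2000], dtype=int32))
-48 tab 86 [ 0.418  -0.1193  0.1079]
0 tab 84 [ 0.4247 -0.0719  0.1077]
48 tab 0 
t 57.45 at [433.1 -25.9 249.5] yaw -7.83 w 11.3 F [ 0.2 -0.2 -1. ] tilt [-0.0012 -0.0002]
(434, -26, 110, -8.5) shift(before turn) [ 0.02 -0.    3.49] turn 0.15 shift(after) [ 0.02 -0.    3.49]
```

View pics/s10.png

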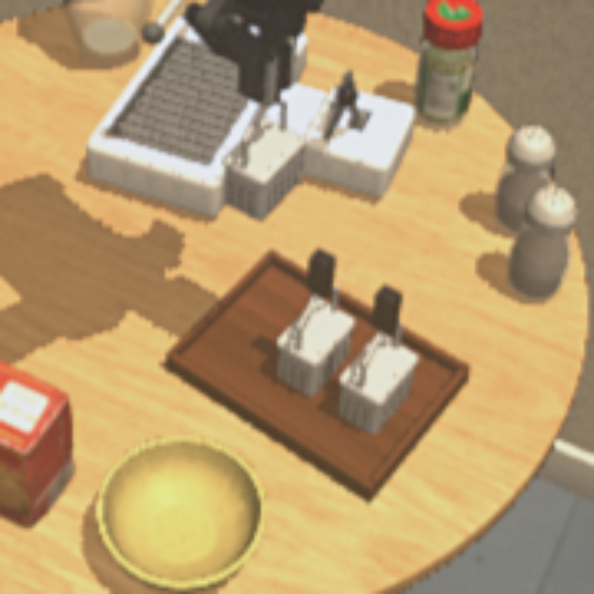

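>>> step_arm([
  {"xyz": [0.02,0,0.6],"turn": [0,0,0.1],"gripper": -1},
  {"xyz": [0,0,0.7],"turn": [0,0,0],"gripper": -1},
  {"xyz": [0,0,0.7],"turn": [0,0,0],"gripper": -1},
  {"xyz": [0,0,0.6],"turn": [0,0,0],"gripper": -1},
  {"xyz": [0,0,0.4],"turn": [0,0,0],"gripper": -1},
  {"xyz": [0,0,0.25],"turn": [0,0,0],"gripper": -1},
  {"xyz": [0,0,0.15],"turn": [0,0,0],"gripper": -1},
  {"xyz": [0,0,0.07],"turn": [0,0,0],"gripper": -1},
  {"xyz": [0,0,0.03],"turn": [0,0,0],"gripper": -1},
  {"xyz": [0,0,0],"turn": [0,0,0],"gripper": -1},
  {"xyz": [0,0,0],"turn": [0,0,0],"gripper": -1},
])

```text
time_s: 58.37
position: [0.4342, -0.0262, 0.1117]
tool_rot: [[0.989, -0.145, 0.001], [-0.145, -0.989, -0.001], [0.002, 0.001, -1.0]]
ft_force: [-5.9, 0.3, 16.1]
grip_width: 0.0113
```

>>> step_arm([
  {"xyz": [0,0,0],"turn": [0,0,0],"gripper": -0.7},
  {"xyz": [0,0,0],"turn": [0,0,0],"gripper": -0.4},
  {"xyz": [0,0,0],"turn": [0,0,0],"gripper": -0.2},
  {"xyz": [0,0,0],"turn": [0,0,0],"gripper": 0},
  {"xyz": [0,0,-0.4],"turn": [0,0,0],"gripper": 0},
  {"xyz": [0,0,-0.8],"turn": [0,0,0],"gripper": 0},
  {"xyz": [0,0,-0.8],"turn": [0,0,0],"gripper": 0},
  {"xyz": [0,0,-0.9],"turn": [0,0,0],"gripper": 0},
  {"xyz": [0,0,-0.8],"turn": [0,0,-0.98],"gripper": 0},
  {"xyz": [0,0,0],"turn": [0,0,-0.98],"gripper": 0},
  {"xyz": [0,0,0],"turn": [0,0,-0.98],"gripper": 0},
  {"xyz": [0,0,0],"turn": [0,0,-0.98],"gripper": 0},
  {"xyz": [0,0,0],"turn": [0,0,-0.98],"gripper": 0},
  {"xyz": [0,0,0],"turn": [0,0,-0.98],"gripper": 0},
  {"xyz": [0,0,0],"turn": [0,0,-0.98],"gripper": 0},
  {"xyz": [0,0,0],"turn": [0,0,-0.98],"gripper": 0},
  {"xyz": [0,0,0],"turn": [0,0,-0.98],"gripper": 0},
  {"xyz": [0,0,0],"turn": [0,0,-0.98],"gripper": 0},
])

```text
time_s: 59.87
position: [0.434, -0.0261, 0.2581]
tool_rot: [[0.801, 0.598, -0.0], [0.598, -0.801, 0.0], [-0.0, -0.0, -1.0]]
ft_force: [1.0, 0.1, 0.4]
grip_width: 0.0424
```

>>> step_arm([
  {"xyz": [0,0,0],"turn": [0,0,-0.98],"gripper": 0},
  {"xyz": [0,0,0],"turn": [0,0,-0.98],"gripper": 0},
  {"xyz": [0,0,0],"turn": [0,0,-0.98],"gripper": 0},
  {"xyz": [0,0,0],"turn": [0,0,-0.98],"gripper": 0},
  {"xyz": [0,0,0],"turn": [0,0,-0.98],"gripper": 0},
  {"xyz": [0,0,0],"turn": [0,0,-0.98],"gripper": 0},
  {"xyz": [0,0,0],"turn": [0,0,-0.98],"gripper": 0},
  {"xyz": [0,0,0],"turn": [0,0,-0.98],"gripper": 0},
  {"xyz": [0,0,0],"turn": [0,0,-0.98],"gripper": 0},
  {"xyz": [0,0,0],"turn": [0,0,-0.98],"gripper": 0},
  {"xyz": [0,0,0],"turn": [0,0,-0.98],"gripper": 0},
  {"xyz": [0,0,0],"turn": [0,0,-0.98],"gripper": 0},
  {"xyz": [0,0,0],"turn": [0,0,-0.98],"gripper": 0},
  {"xyz": [0,0,0],"turn": [0,0,0],"gripper": 0},
  {"xyz": [0,0,0],"turn": [0,0,0],"gripper": 0},
])

```text
time_s: 61.12
position: [0.434, -0.026, 0.2581]
tool_rot: [[-0.083, 0.997, -0.0], [0.997, 0.083, 0.0], [0.0, -0.0, -1.0]]
ft_force: [-0.8, 0.1, 0.9]
grip_width: 0.0426
```

```bash
python3 - <<'E'
from h import *
p,d,W,i=look('scene');print(tray(p,W));
m=(np.hypot(W[...,0]-.434,W[...,1]+.026)<.022)&(W[...,2]>.09)&(W[...,2]<.13);print(m.sum(),W[m].mean(0));placed(W)
plan((520,103.8,240,95),(520,103.8,161,95))
cv2.imwrite('pics/s11.png',cv2.resize(p[180:360,220:400],None,fx=3.3,fy=3.3)[:,:,::-1])
E
```

```text
((array([426.8, -73.4]), array([162.8, 118.9]), 80.7), 'rim', (array([426.8, -73.4]), array([162.8, 118.9]), 80.7), 407, array([ 272,  296,   90,   52, 1420], dtype=int32))
93 [ 0.43095342 -0.02583268  0.10752005]
-48 tab 90 [ 0.4177 -0.1193  0.1074]
0 tab 81 [ 0.4247 -0.072   0.1071]
48 tab 90 [ 0.4308 -0.0261  0.1073]
t 61.17 at [434.  -26.  258.1] yaw 94.76 w 42.9 F [-0.7 -1.   0.2] tilt [ 0.     -0.0001]
(520, 103.8, 240, 95) shift(before turn) [3.06 2.41 0.45] turn -0.05 shift(after) [3.05 2.42 0.45]
(520, 103.8, 161, 95) shift(before turn) [0.   0.   1.98] turn 0.0 shift(after) [0.   0.   1.98]
```

>>> step_arm([
  {"xyz": [0.61,0.48,0.05],"turn": [0,0,-0.05],"gripper": 0},
  {"xyz": [0.61,0.48,0.1],"turn": [0,0,0],"gripper": 0},
  {"xyz": [0.61,0.48,0.1],"turn": [0,0,0],"gripper": 0},
  {"xyz": [0.61,0.48,0.1],"turn": [0,0,0],"gripper": 0},
  {"xyz": [0.61,0.49,0.1],"turn": [0,0,0],"gripper": 0},
  {"xyz": [0,0,0],"turn": [0,0,0],"gripper": 0},
  {"xyz": [0,0,0],"turn": [0,0,0],"gripper": 0},
])

```text
time_s: 61.75
position: [0.5195, 0.105, 0.2395]
tool_rot: [[-0.09, 0.996, -0.001], [0.996, 0.09, -0.0], [0.0, -0.001, -1.0]]
ft_force: [-0.1, -0.5, 0.3]
grip_width: 0.0425
```

```bash
python3 - <<'E'
from h import *
plan((520,103.8,161,95))
E
```

```text
t 61.75 at [519.5 105.  239.5] yaw 95.16 w 42.5 F [-0.1 -0.5  0.3] tilt [ 0.     -0.0012]
(520, 103.8, 161, 95) shift(before turn) [-0.03  0.01  1.96] turn 0.03 shift(after) [-0.03  0.01  1.96]
```

View pics/s11.png

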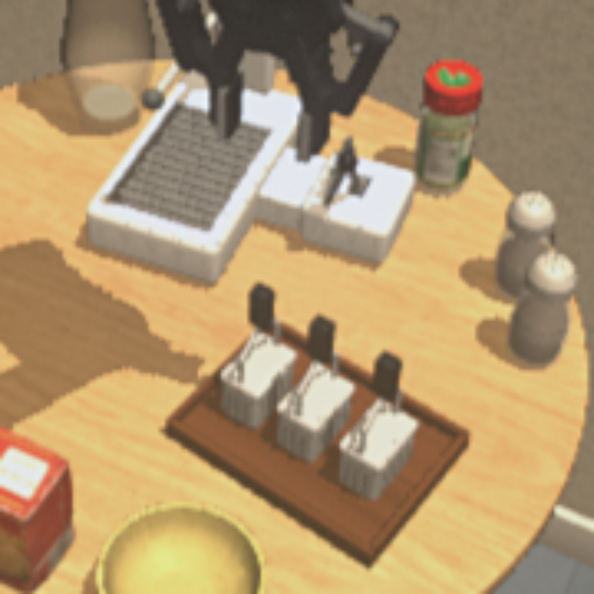

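Three infusers stand upright inside the tray walls. Now the fold.

>>> step_arm([
  {"xyz": [-0.03,0.01,0.46],"turn": [0,0,0.03],"gripper": 0},
  {"xyz": [0,0,0.5],"turn": [0,0,0],"gripper": 0},
  {"xyz": [0,0,0.5],"turn": [0,0,0],"gripper": 0},
  {"xyz": [0,0,0.5],"turn": [0,0,0],"gripper": 0},
  {"xyz": [0,0,0],"turn": [0,0,0],"gripper": 0},
  {"xyz": [0,0,0],"turn": [0,0,0],"gripper": -1},
  {"xyz": [0,0,0],"turn": [0,0,0],"gripper": -1},
  {"xyz": [0,0,0],"turn": [0,0,0],"gripper": -1},
  {"xyz": [0,0,0],"turn": [0,0,0],"gripper": -1},
  {"xyz": [0,0,0],"turn": [0,0,0],"gripper": -1},
  {"xyz": [0,0,0],"turn": [0,0,0],"gripper": -1},
], squeeze=25)

```text
time_s: 62.67
position: [0.5201, 0.1035, 0.1633]
tool_rot: [[-0.087, 0.996, 0.003], [0.996, 0.087, 0.002], [0.001, 0.003, -1.0]]
ft_force: [-0.8, 4.5, 0.6]
grip_width: 0.0137
```

>>> step_arm([
  {"xyz": [0,0.03,-0.469],"turn": [0,0,0],"gripper": -1},
  {"xyz": [0,0.086,-0.461],"turn": [0,0,0],"gripper": -1},
  {"xyz": [0,0.146,-0.45],"turn": [0,0,0],"gripper": -1},
  {"xyz": [0,0.199,-0.424],"turn": [0,0,0],"gripper": -1},
  {"xyz": [0,0.255,-0.398],"turn": [0,0,0],"gripper": -1},
  {"xyz": [0,0.296,-0.364],"turn": [0,0,0],"gripper": -1},
  {"xyz": [0,0.345,-0.322],"turn": [0,0,0],"gripper": -1},
  {"xyz": [0,0.379,-0.278],"turn": [0,0,0],"gripper": -1},
  {"xyz": [0,0.412,-0.225],"turn": [0,0,0],"gripper": -1},
  {"xyz": [0,0.435,-0.172],"turn": [0,0,0],"gripper": -1},
  {"xyz": [0,0.457,-0.12],"turn": [0,0,0],"gripper": -1},
  {"xyz": [0,0.465,-0.06],"turn": [0,0,0],"gripper": -1},
  {"xyz": [0,0.1,0],"turn": [0,0,0],"gripper": -1},
  {"xyz": [0,0,0],"turn": [0,0,0],"gripper": -1},
])

```text
time_s: 63.83
position: [0.6643, 0.1165, 0.3138]
tool_rot: [[-0.088, 0.996, 0.004], [0.996, 0.088, 0.002], [0.002, 0.004, -1.0]]
ft_force: [-1.6, 5.4, 4.4]
grip_width: 0.0135
```

```bash
python3 - <<'E'
from h import *
plan((668,117.1,310,95))
E
```

```text
t 63.83 at [664.3 116.5 313.8] yaw 95.04 w 13.5 F [-1.6  5.4  4.4] tilt [0.0016 0.0043]
(668, 117.1, 310, 95) shift(before turn) [0.01 0.09 0.1 ] turn 0.01 shift(after) [0.01 0.09 0.1 ]
```

>>> step_arm([
  {"xyz": [0,0.06,0],"turn": [0,0,0],"gripper": -1},
  {"xyz": [0,0,0],"turn": [0,0,0],"gripper": -1},
  {"xyz": [0,0,0],"turn": [0,0,0],"gripper": -1},
  {"xyz": [0,0,0],"turn": [0,0,0],"gripper": -0.5},
  {"xyz": [0,0,0],"turn": [0,0,0],"gripper": 0},
  {"xyz": [0,0,0],"turn": [0,0,0],"gripper": 0},
  {"xyz": [0,0,0],"turn": [0,0,0],"gripper": 0},
  {"xyz": [0,0,-0.4],"turn": [0,0,0],"gripper": 0},
  {"xyz": [0,0,-0.6],"turn": [0,0,0],"gripper": 0},
  {"xyz": [0,0,-0.6],"turn": [0,0,0],"gripper": 0},
  {"xyz": [0,-0.8,0],"turn": [0,0,0],"gripper": 0},
  {"xyz": [0,-0.8,0],"turn": [0,0,0],"gripper": 0},
  {"xyz": [0,-0.8,0],"turn": [0,0,0],"gripper": 0},
  {"xyz": [0,-0.8,0],"turn": [0,0,0],"gripper": 0},
  {"xyz": [0,0,0],"turn": [0,0,0],"gripper": 0},
  {"xyz": [0,0,0],"turn": [0,0,0],"gripper": 0},
])

```text
time_s: 65.17
position: [0.5371, 0.1044, 0.3766]
tool_rot: [[-0.087, 0.996, 0.001], [0.996, 0.087, -0.0], [-0.0, 0.001, -1.0]]
ft_force: [-0.3, -1.3, -0.4]
grip_width: 0.0428
```

```bash
python3 - <<'E'
from h import *
plan((545,106,380,95))
p,d,W,i=look('scene');print(lever(W),tray(p,W));placed(W)
L=stand(W);q=L[(L[:,2]>.303)&(L[:,2]<.33)&(abs(L[:,0])<.06)&(abs(L[:,1])<.03)];print('ball',len(q),q.mean(0))
cv2.imwrite('pics/s12.png',cv2.resize(p[100:360,150:400],None,fx=2.3,fy=2.3)[:,:,::-1])
E
```

```text
t 65.17 at [537.1 104.4 376.6] yaw 94.97 w 42.8 F [-0.3 -1.3 -0.4] tilt [-0.0003  0.0014]
(545, 106, 380, 95) shift(before turn) [ 0.02  0.2  -0.09] turn -0.01 shift(after) [ 0.02  0.2  -0.09]
(36, array([-0.0987, -0.1246,  0.1063])) ((array([426.8, -72.4]), array([164.1, 118. ]), 80.9), 'rim', (array([426.4, -72.3]), array([164.1, 117.1]), 80.9), 390, array([ 272,  295,   90,   53, 1387], dtype=int32))
-48 tab 86 [ 0.4176 -0.1194  0.1071]
0 tab 83 [ 0.4243 -0.072   0.1072]
48 tab 92 [ 0.4308 -0.0259  0.1069]
ball 42 [-1.54480510e-02  3.71637932e-05  3.12227729e-01]
```

```bash
python3 -c "
from rig import order
print(order.close_job())"
```

```text
the job is handed in; nothing more can be done
None
```

The whole sequence ran in about 65 s of robot time and I handed the job in; no verdict was reported.

**What I did**
- Unfolded the hook arm level and hung all three white infusers by their loops. I left the turquoise look-alike alone.
- Set the fan lever to medium at about 0.78 rad, released it for more than 5 s, then switched it back to off.
- Took the infusers down, stood them in a row in the tray and folded the hook arm up again.
- While I was taking down the third infuser, the tray was knocked about 13 mm aside with the first two in it. I measured it again and placed the third to match.

**Last checks, from the scene camera**
- **Infusers:** all three tab tops are at the same height, about 107 mm, and on the tray's centre line to within a few millimetres. The last picture I could view showed them upright inside the walls.
- **Lever:** back at its off position, by depth reading.
- **Hook arm:** the ball at its end is back where it started. By my estimate of the hinge position that is 0.07 rad or less from folded, and the limit is 0.15.
- **Gripper:** open, raised and touching nothing.

**What did not fit or was not checked**
- Even at the start, the folded ball sat about 10 mm in front of where my hinge estimate put it. The angle could therefore be off by about that 0.07 rad.
- The folded hook arm was checked only by depth reading, because the viewer had reached its 16-picture limit.
- I did not measure the bystanders again at the end. No contact with them showed in the pictures or the forces.

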